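Isolate the training pump, find its loose valve cap and hold it open

ROBOT

A 7-joint arm with a two-finger parallel gripper is mounted at the origin on the work surface. World frame = base frame: x ahead of the robot, y to its left, z up, the work surface at z = 0. Lengths are in m, angles in rad, forces in N, time in s.
With the tool pointing down it reaches from about 0.425 to 0.925 m from the base axis. Payload 6.8 kg.
Tool frame: the origin (TCP) lies on the front face of the gripper's body, between the roots of the fingers; the fingertips stand 73 mm ahead of it and the grasp point (between the pads) lies 54 mm ahead of it (tcp_to_tips is the distance from the TCP to the fingertips, in m); z points along the fingers, x is the direction in which the jaws open and shut, and the axes are right-handed (so a half turn about z gives the same grasp; the last joint's range is limited). The gripper opens to 85 mm and grips with 20 to 120 N. Pads are 22 mm wide; open, the fingers measure 114 mm over their backs; the gripper's body (76 mm by 85 mm) begins 54 mm behind the grasp point. The pads swing forward as they close: fully open they stand 13 mm farther back than shut.
Start: joints at [-1.352, 0.477, 0.022, 1.555, -0.011, 1.109, -0.083], TCP at [0.217, 0.639, 0.304] pointing down, gripper open.
Joint ranges: [-2.96, 2.96], [-0.34, 2.1], [-1.41, 1.46], [0.24, 2.44], [-1.37, 4.51], [0.17, 1.92], [-2.96, 2.96]. Speed limits (rad/s): [2.39, 2.39, 3.14, 3.14, 3.14, 3.14, 3.14].

INTERFACE

Orientations are given as a unit quaternion [w, x, y, z].
In Python, from station import get_obs, read_camera, hand_in, look_for, silhouettes, tcp_to_tips gives the robot as it stands. The module is installed in compiled form; this text tells all that it offers.
- The arm moves only by the tool apply_moves, never from a script. Its argument "moves" is a list of rows, each a list of 3 entries, a list of its own where there are three numbers: the shift along the tool's x, y, z in units of 25 mm (1.0 is 25 mm), then the turn, a rotation vector about the tool's x, y, z in units of 10 degrees (1.0 is 10 degrees), then the gripper's target within -1 to 1 (fully open at 1, half-way at 0, shut at -1). In form: [[[dx, dy, dz], [rx, ry, rz], jaw], ...]. A call has 1 to 20 rows; each row is the pose to reach, as a shift and turn from the pose commanded when the call began, along the tool's axes at that moment; what a row does not reach only later rows make up. A row lasts 1/8 s, in which the tool goes at most 62.5 mm and 10.7 degrees, less where a joint would pass 70% of its speed; a pose out of reach is approached as far as the arm can. A call with a gripper value outside its range is refused whole. The fingers move at their own pace and stop on an object; "force" is the grip in N (left out, the last holds). Time passes only in rows, so rows that repeat a pose let the fingers close. It gives the time, the measured TCP pose, the force and the opening at its end, in the units of the state.
- get_obs(): the state, without advancing time (a new reading comes with each control period).
- read_camera(name): name is "side" or "top" or "wrist"; returns a dict with "color" (400x640x3 uint8, red, green, blue), "mtx" (3x3 intrinsics, pixels), "k1" (the pictures are not rectified: a ray, as slopes to the right and down, at radius r is drawn at 1 + k1 r^2 times it, then the intrinsics apply), "eye" and "rotation" of the camera in the world; the wrist camera has in their place "hand_eye" (4x4, takes a point from camera to tool coordinates, whose origin is the TCP and whose axes are the tool frame's). Camera axes: x right, y up, looking along -z (the intrinsics and any distortion apply to the point x, -y, -z); pixel columns grow to the right and rows downward; lengths in m; the calibration is good to about 2 mm. A picture is of the moment at which its call begins: read the wrist's pose just before it. There is no depth.
- hand_in(): hands the job in, once; it reports no verdict.
Trained networks look in the newest picture that a camera, given by its name, has taken for a name from the list of things; names that differ only in an ending like _2 or _b are one class to them, and where a whole thing is asked for, a point or a joint stands for the part that bears it (a point fixed in the world has none). Each returns a list of dicts, best first, with "conf" (0 to 1); they miss things now and then, are a little off and sometimes report something else, mostly with a low value. They report only what shows in the picture. A call takes as long as a camera call. They do not tell look-alikes from the thing itself.
- look_for(camera, query): "pixel" ([row, column] in pixels, amid what is visible of it).
- silhouettes(camera, query): "mask" (400x640 bool, what is visible of it) and "pixel" ([row, column] in pixels, amid what is visible of it).
The state is a dict: "t": time; "q": joint angles; "joint_vel": joint speeds; "joint_torque": joint torques, N m; "eef_pos": TCP position; "tool_rot": TCP orientation; "contact_force": force on the tool from outside, world axes, zero at the start; "torque": the same for the moment, N m; "gripper_width": opening from 0.0 (shut) to 1.0 (fully open).
Only numpy, scipy, OpenCV 4.12 (cv2) and the standard library are available. Lean on these libraries where they do the work, as an engineer would, in place of code of your own. Each camera call takes 0.05 s, during which the arm holds its last target.

TASK

Isolate the pump before it is opened: take the steel isolating plate out of its stand, slide it fully home into the slot of the suction line, and let go of it. Then find which of the three hexagonal valve caps on top of the pump is not screwed in: tap the caps sideways on the hexagon with a fingertip, one after another, until one visibly rocks, and take the finger away so that it stands upright again. Grip that cap and lift it straight up out of its port, and finish while still holding it, upright and still, with its foot about 7 cm above the top of the port it came from, so that the class can look in at the valve; leave the other two caps seated and the things lying about undisturbed.

Things in the scene. Friction and masses are not known exactly. Their poses are not given: they have to be found in the camera images.
- pump: fixed three-plunger water pump; origin on the table under the centre of its steel valve head; x from the head to the blue crankcase (away from the robot), y along the row of caps (robot's left), z up. Head 90 (x) by 240 mm (y), top at z = 100 mm. Crankcase x 45 to 210 mm, top with filler 117 mm. Base plate 12 mm high, x -60 to 240, y -140 to 220 mm. Pipe and grey plate isolator at the +y end
- slot_floor (a point): centre of the floor of the isolator's slot, 30 mm above the table, at x = 0, y = 190 mm of the pump; axes like the pump's. The slot lies between two upright grey flange walls 116 mm long (x), is open at the top, 84 mm along x, 9 mm along y, 70 mm deep, and has flared lips up to 110 mm above the table
- plate: loose isolating plate, steel, about 0.45 kg, at first upright in the stand: blade 80 mm (x) by 6 mm (y) by 90 mm (z), on top of it a grip lug 50 mm (x) by 12 mm (y), z = 90 to 120 mm. Origin: centre of the blade's lower edge, z up. Home, the lower edge rests on the slot's floor, its x along the slot's x; it fits either way round
- stand: fixed dark steel stand of the plate: foot 130 mm (x) by 60 mm (y), on it a shoe whose slot (84 mm along x, 10 mm along y) holds the plate; slot floor 6 mm, slot rim 40 mm above the table. Origin under its centre; turned like the plate at the start
- cap_left: steel valve cap of the left (+y) port, 0.4 kg, turned like the pump. Origin: centre of its foot, z up its axis. Round spigot 28 mm across, 38 mm long; flange 46 mm across, z = 38 to 44 mm; hexagon 36 mm across flats, z = 44 to 74 mm, with flats facing -x and +x. Seated, the foot is 66, the flange's top 110, the hexagon's top 140 mm above the table
- cap_middle: the same cap in the middle port. One of the three (varies, looks no different) is unscrewed and only stands in its port: pushed sideways at the hexagon with 2 N or more it leans about 0.1 rad (top moves 5 to 8 mm) until it meets the wall of the port, falls back upright when let go, and lifts straight out
- cap_right: the same cap in the right (-y) port. A cap that is screwed in gives less than 0.03 rad at 6 N sideways and cannot be pulled out
- port_left (a point): centre of the mouth of the left port, on the valve head's top, 100 mm above the table, at x = 0, y = 75 mm of the pump; the port is 34 mm across and 34 mm deep
- port_middle (a point): centre of the mouth of the middle port, on the valve head's top, 100 mm above the table, at x = 0, y = 0 mm of the pump; the port is 34 mm across and 34 mm deep
- port_right (a point): centre of the mouth of the right port, on the valve head's top, 100 mm above the table, at x = 0, y = -75 mm of the pump; the port is 34 mm across and 34 mm deep
- nozzle_bullet: bystander: steel bullet nozzle standing on its foot, 44 mm across, 76 mm tall; origin under its centre
- nozzle_egg: bystander: steel egg-shaped nozzle standing on its foot, 48 mm across, 63 mm tall; origin under its centre
- wrench: bystander: wrench lying flat, 200 mm long along its x, under 25 mm high
- seal_ring: bystander: brass ring lying flat, 70 mm across, 14 mm high; origin under its centre
Things that resemble listed ones, but are neither listed nor needed, are in the scene too. Leave any blue look-alike of the plate alone.

How it is judged:
On the way, in this order (a step that is already met when the one before it is completed fails the run):
1. the plate is slid to the bottom of the slot by hand, not dropped in (z of plate in the frame of slot_floor below 0.015 m and horizontal distance between plate and slot_floor below 0.008 m and contact force between the fingers and plate above 1 N), for 0.1 s.
2. the plate is fully home in the slot and let go (z of plate in the frame of slot_floor below 0.004 m and horizontal distance between plate and slot_floor below 0.006 m and angle between the y axis of plate and the y axis of pump, either way round below 0.08 rad and angle between plate's own z axis and vertical below 0.08 rad and contact force between the fingers and plate below 0.05 N), for 0.2 s.
3. the loose cap, still standing in its port, rocks under a sideways tap (((angle between cap_left's own z axis and vertical above 0.05 rad and (z of cap_left in the frame of port_left below -0.028 m and horizontal distance between cap_left and port_left below 0.008 m) and contact force between the fingers and cap_left above 0.2 N) or (angle between cap_middle's own z axis and vertical above 0.05 rad and (z of cap_middle in the frame of port_middle below -0.028 m and horizontal distance between cap_middle and port_middle below 0.008 m) and contact force between the fingers and cap_middle above 0.2 N) or (angle between cap_right's own z axis and vertical above 0.05 rad and (z of cap_right in the frame of port_right below -0.028 m and horizontal distance between cap_right and port_right below 0.008 m) and contact force between the fingers and cap_right above 0.2 N))), for 0.04 s.
4. the finger is taken away and all three caps stand upright in their ports (angle between each of cap_left, cap_middle, cap_right's own z axis and vertical below 0.03 rad and z of cap_left in the frame of port_left below -0.028 m and horizontal distance between cap_left and port_left below 0.008 m and contact force between the fingers and cap_left below 0.05 N and z of cap_middle in the frame of port_middle below -0.028 m and horizontal distance between cap_middle and port_middle below 0.008 m and contact force between the fingers and cap_middle below 0.05 N and z of cap_right in the frame of port_right below -0.028 m and horizontal distance between cap_right and port_right below 0.008 m and contact force between the fingers and cap_right below 0.05 N), for 0.1 s.
At the end, for the whole second after the job is handed in: Plate home in the slot (within 4 mm of the floor, 6 mm of centre) and untouched; one cap held still by the fingers, within 0.25 rad of upright, its foot 30 to 130 mm above the mouth of its own port, within 30 mm of its axis, clear of the pump; the other two caps seated (z of plate in the frame of slot_floor below 0.004 m and horizontal distance between plate and slot_floor below 0.006 m and angle between the y axis of plate and the y axis of pump, either way round below 0.08 rad and angle between plate's own z axis and vertical below 0.08 rad and contact force between the arm and plate below 0.05 N and ((z of cap_left in the frame of port_left between 0.03 and 0.13 m and horizontal distance between cap_left and port_left below 0.03 m and angle between cap_left's own z axis and vertical below 0.25 rad and linear speed of cap_left below 0.03 m/s and contact force between the fingers and cap_left above 1 N and contact force between cap_left and pump below 0.1 N and (z of cap_middle in the frame of port_middle below -0.028 m and horizontal distance between cap_middle and port_middle below 0.008 m) and (z of cap_right in the frame of port_right below -0.028 m and horizontal distance between cap_right and port_right below 0.008 m)) or (z of cap_middle in the frame of port_middle between 0.03 and 0.13 m and horizontal distance between cap_middle and port_middle below 0.03 m and angle between cap_middle's own z axis and vertical below 0.25 rad and linear speed of cap_middle below 0.03 m/s and contact force between the fingers and cap_middle above 1 N and contact force between cap_middle and pump below 0.1 N and (z of cap_left in the frame of port_left below -0.028 m and horizontal distance between cap_left and port_left below 0.008 m) and (z of cap_right in the frame of port_right below -0.028 m and horizontal distance between cap_right and port_right below 0.008 m)) or (z of cap_right in the frame of port_right between 0.03 and 0.13 m and horizontal distance between cap_right and port_right below 0.03 m and angle between cap_right's own z axis and vertical below 0.25 rad and linear speed of cap_right below 0.03 m/s and contact force between the fingers and cap_right above 1 N and contact force between cap_right and pump below 0.1 N and (z of cap_left in the frame of port_left below -0.028 m and horizontal distance between cap_left and port_left below 0.008 m) and (z of cap_middle in the frame of port_middle below -0.028 m and horizontal distance between cap_middle and port_middle below 0.008 m)))); the arm keeps its last pose, push and grip.
It fails at once if a bystander is moved by more than 30 mm or knocked over (distance of any of nozzle_bullet, nozzle_egg, wrench, seal_ring from where it was at the start of the episode above 0.03 m or angle between any of nozzle_bullet, nozzle_egg's own z axis and vertical above 0.5 rad).
It also fails if it takes over 72 s, if anything falls off the work surface, if the arm or the gripper's body presses on something with over 40 N, if the wrist force passes 120 N, or if a joint passes its speed limit or range.

## Working session

There is one attempt and no reset: what is moved stays moved. The work goes in short steps, Python scripts to look and compute and a tool call to move; the robot and the scene stay as the last step left them, time stands still between calls to the robot, and variables do not carry over. Pictures are saved under pics/ and viewed, and the job is handed in when it is done.

Besides the shell and the picture viewer there is one more tool, called after "Request:" by a JSON object that holds its "name" and its "arguments", one argument or row to a line. apply_moves: Moves the arm, as the interface text tells. Its arguments: {"type":"object","properties":{"moves":{"type":"array"},"force":{"type":"number"}},"required":["moves"]}

```bash
mkdir -p pics; ls
cat > h.py <<'E'
import numpy as np, cv2
from station import *
def save(n,name):
    c=read_camera(n); cv2.imwrite(f'pics/{name}.png',c['color'][:,:,::-1]); return c
E
python3 - <<'E'
from h import *
o=get_obs(); print({k:np.round(v,3) for k,v in o.items()}, tcp_to_tips)
for n in ['side','top','wrist']:
    c=save(n,n+'0'); print(n,{k:np.round(v,4).tolist() for k,v in c.items() if k!='color'})
print(get_obs()['t'])
E
```

```text
pics
{'t': np.float64(0.0), 'q': array([-1.352,  0.478,  0.022,  1.556, -0.011,  1.109, -0.083]), 'joint_vel': array([-0.001,  0.   ,  0.001, -0.001,  0.   , -0.001,  0.   ]), 'joint_torque': array([-0.0000e+00, -5.9645e+01,  1.6070e+00, -2.8120e+01,  1.2000e-02,
        1.0000e-02, -0.0000e+00]), 'eef_pos': array([0.217, 0.639, 0.303]), 'tool_rot': array([ 0.001,  0.813,  0.583, -0.001]), 'contact_force': array([-0.139,  0.124,  0.414]), 'torque': array([ 0.014, -0.008, -0.018]), 'gripper_width': np.float64(0.999)} 0.0726
side {'mtx': [[500.6977, 0.0, 314.2586], [0.0, 500.6977, 200.666], [0.0, 0.0, 1.0]], 'k1': 0.0128, 'eye': [0.4341, -1.0107, 0.9797], 'rotation': [0.908, 0.4121, -0.0206, -0.0723]}
top {'mtx': [[427.6454, 0.0, 317.2393], [0.0, 427.6454, 193.7008], [0.0, 0.0, 1.0]], 'k1': 0.0097, 'eye': [0.4093, 0.0203, 1.0764], 'rotation': [0.7076, 0.059, -0.0544, -0.702]}
wrist {'mtx': [[283.0911, 0.0, 318.4102], [0.0, 283.0911, 197.2346], [0.0, 0.0, 1.0]], 'k1': -0.0053, 'hand_eye': [[1.0, -0.0008, -0.0013, 0.001], [-0.0011, -0.961, -0.2767, -0.07], [-0.001, 0.2767, -0.961, -0.0688], [0.0, 0.0, 0.0, 1.0]]}
0.15
```

View pics/side0.png

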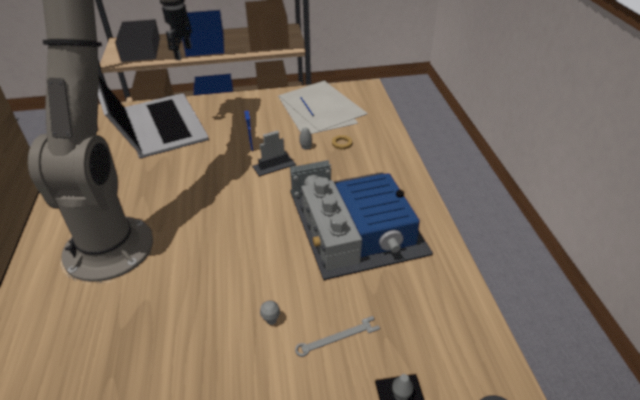

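View pics/top0.png

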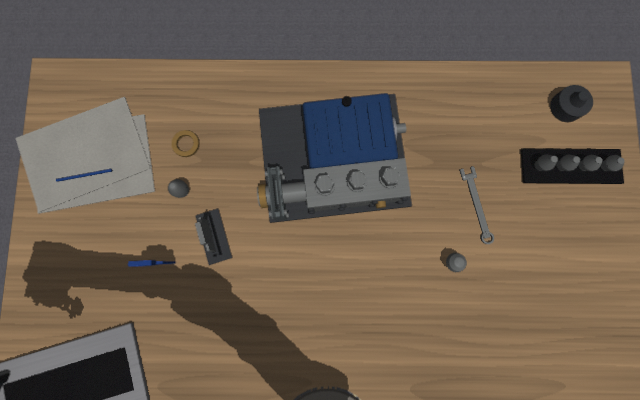

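View pics/wrist0.png

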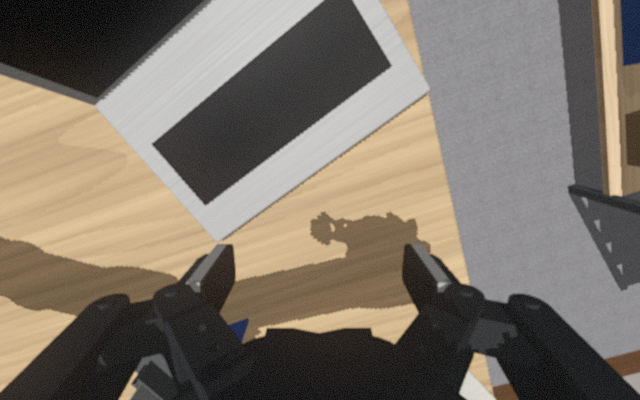

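The top view shows the pump with three caps at about (325,182), (357,179) and (389,175). The slot is near (277,190) and the stand with the plate near (210,237). The blue look-alike lies at (150,263). Next I'll triangulate.

```bash
cat >> h.py <<'E'
from scipy.spatial.transform import Rotation as R
def q2R(q): return R.from_quat([q[1],q[2],q[3],q[0]]).as_matrix()
def campose(c,o=None):
    if 'eye' in c: 
        r=np.array(c['rotation']); return np.array(c['eye']), (q2R(r) if r.size==4 else r)
    T=np.eye(4); T[:3,:3]=q2R(o['tool_rot']); T[:3,3]=o['eef_pos']; T=T@np.array(c['hand_eye'])
    return T[:3,3],T[:3,:3]
def ray(c,px,o=None): # px row,col
    e,Rm=campose(c,o); K=np.array(c['mtx']); k1=float(np.ravel(c['k1'])[0])
    u=cv2.undistortPoints(np.array([[[px[1],px[0]]]],float),K,np.array([k1,0,0,0,0.]))[0,0]
    d=Rm@np.array([u[0],-u[1],-1]); return e,d/np.linalg.norm(d)
def proj(c,P,o=None):
    e,Rm=campose(c,o); p=(np.atleast_2d(P)-e)@Rm; s=np.c_[p[:,0],-p[:,1]]/-p[:,2:]
    k1=float(np.ravel(c['k1'])[0]); s=s*(1+k1*(s**2).sum(1,keepdims=True)); K=np.array(c['mtx'])
    return np.c_[s[:,1]*K[1,1]+K[1,2], s[:,0]*K[0,0]+K[0,2]]
def onz(c,px,z,o=None):
    e,d=ray(c,px,o); return e+d*(z-e[2])/d[2]
def tri(rs):
    A=0;b=0
    for e,d in rs:
        M=np.eye(3)-np.outer(d,d); A=A+M; b=b+M@e
    x=np.linalg.solve(A,b); return x,[np.linalg.norm((np.eye(3)-np.outer(d,d))@(x-e)) for e,d in rs]
def yaw(o): 
    return q2R(o['tool_rot'])
E
python3 - <<'E'
from h import *
for n in ['side','top']:
    c=save(n,n+'1')
    img=c['color'][:,:,::-1].copy()
    for q in ['cap_left','plate','stand','pump','nozzle_egg','nozzle_bullet','seal_ring','wrench']:
        for s in silhouettes(n,q):
            m=s['mask']; 
            print(n,q,round(s['conf'],2),np.round(s['pixel'],1),m.sum(), np.round(cv2.minAreaRect(np.argwhere(m)[:,::-1].astype(np.float32))[0:],1).tolist() if 0 else np.round(onz(c,s['pixel'],0.03),3))
            if s['conf']>.4: 
                cs,_=cv2.findContours(m.astype(np.uint8),cv2.RETR_EXTERNAL,cv2.CHAIN_APPROX_NONE)
                cv2.drawContours(img,cs,-1,(0,0,255) if q in('plate','cap_left') else (0,255,0),1)
    cv2.imwrite(f'pics/{n}_sil.png',img)
    cr=c['color'][:,:,::-1]
    r=(slice(120,240),slice(240,440)) if n=='side' else (slice(80,280),slice(150,430))
    cv2.imwrite(f'pics/{n}_crop.png',cv2.resize(cr[r],None,fx=4 if n=='side' else 2.8,fy=4 if n=='side' else 2.8,interpolation=cv2.INTER_CUBIC))
E
```

```text
side cap_left 0.53 [187.3 321.2] 274 [0.603 0.119 0.03 ]
side plate 0.75 [150.1 272.7] 562 [0.477 0.333 0.03 ]
side plate 0.48 [129.2 250.3] 148 [0.412 0.471 0.03 ]
side stand 0.76 [167.1 273.6] 574 [0.472 0.242 0.03 ]
side pump 0.93 [220.8 362.9] 10242 [ 0.693 -0.043  0.03 ]
side nozzle_egg 0.74 [310. 271.] 384 [ 0.419 -0.298  0.03 ]
side nozzle_bullet 0.72 [165.1 270.6] 630 [0.464 0.254 0.03 ]
side nozzle_bullet 0.59 [147.  274.9] 546 [0.486 0.349 0.03 ]
side nozzle_bullet 0.5 [136.8 306.3] 246 [0.596 0.39  0.03 ]
side seal_ring 0.56 [139.9 345.9] 220 [0.723 0.348 0.03 ]
side wrench 0.86 [338.1 336.6] 813 [ 0.554 -0.396  0.03 ]
side wrench 0.29 [226.9 338.2] 330 [ 0.622 -0.055  0.03 ]
top cap_left 0.71 [183.7 322.1] 351 [0.604 0.016 0.03 ]
top plate 0.81 [232.9 206.1] 428 [0.48  0.299 0.03 ]
top plate 0.67 [260.6 147.1] 263 [0.412 0.438 0.03 ]
top stand 0.57 [237.3 215.7] 957 [0.469 0.275 0.03 ]
top pump 0.88 [157.3 331.8] 15697 [ 0.672 -0.008  0.03 ]
top pump 0.62 [200.1 475.9] 674 [ 0.566 -0.363  0.03 ]
top nozzle_egg 0.74 [262.2 455.7] 313 [ 0.414 -0.307  0.03 ]
top nozzle_bullet 0.55 [188.2 177.4] 291 [0.59  0.376 0.03 ]
top seal_ring 0.85 [145.4 176.4] 408 [0.7   0.385 0.03 ]
top seal_ring 0.58 [155.3 333. ] 15654 [ 0.677 -0.011  0.03 ]
top wrench 0.56 [200.4 477.2] 565 [ 0.565 -0.366  0.03 ]
```

View pics/side_crop.png

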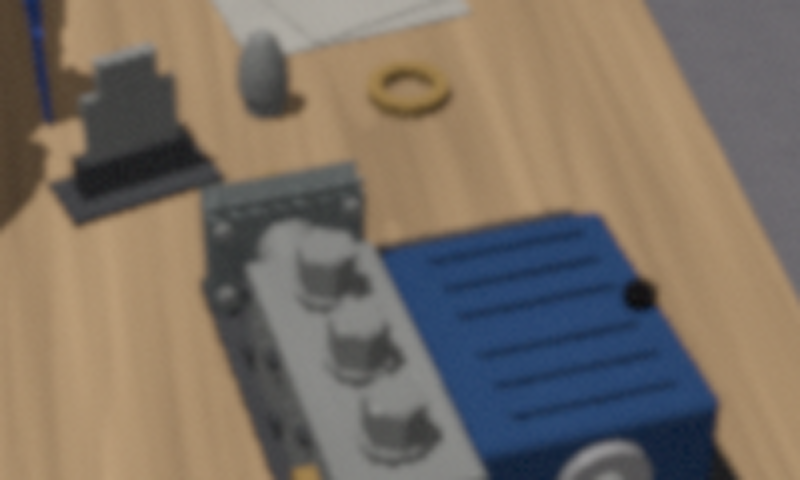

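View pics/top_crop.png

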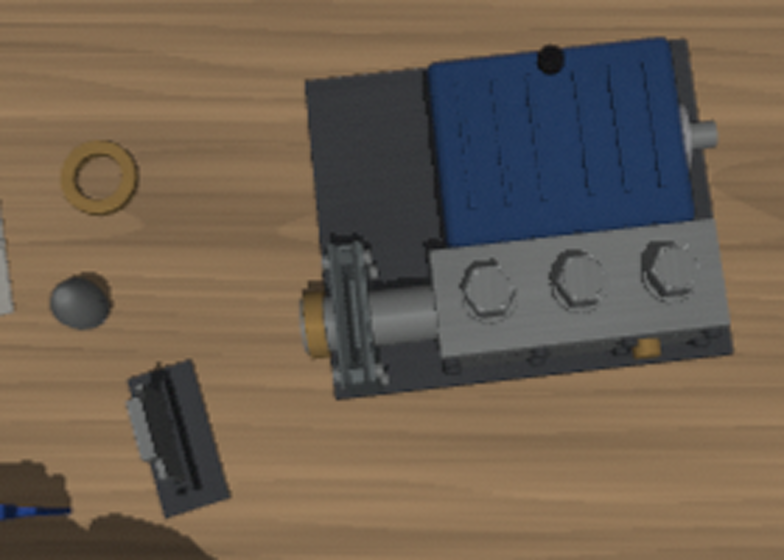

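View pics/top_sil.png

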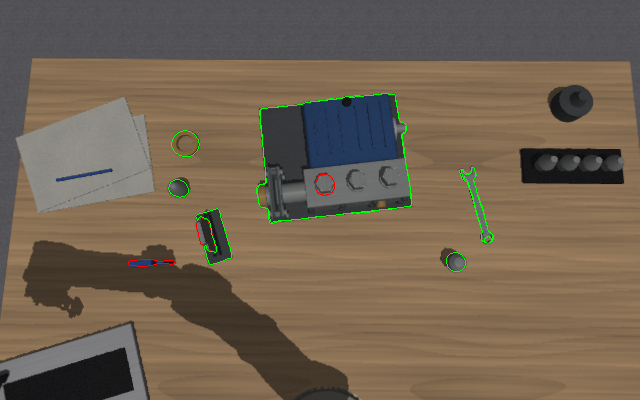

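Run:
```python
from h import *
from scipy.optimize import least_squares
cs={n:read_camera(n) for n in ['top','side']}
T=lambda u,v:(80+v/2.8,150+u/2.8)
S=lambda u,v:(120+v/4,240+u/4)
def fit(obs,x0,free):
    # obs: (cam,local,px)
    def f(p,det=False):
        c,s=np.cos(p[2]),np.sin(p[2]); out=[]
        for n,l,px in obs:
            w=[p[0]+c*l[0]-s*l[1],p[1]+s*l[0]+c*l[1],l[2]+(p[3] if free else 0)]
            out.append(proj(cs[n],w)[0]-px)
        return np.ravel(out)
    r=least_squares(f,x0,loss='soft_l1'); print(np.round(r.x,4)); 
    for (n,l,px),e in zip(obs,f(r.x).reshape(-1,2)): print('  ',n,l,np.round(e,1))
    return r.x
pump=[('top',(0,.075,.14),T(488,287)),('top',(0,0,.14),T(577,277)),('top',(0,-.075,.14),T(671,267)),
('top',(-.045,.12,.1),T(440,356)),('top',(-.045,-.12,.1),T(733,322)),('top',(.045,-.12,.1),T(712,218)),
('top',(-.06,.22,.012),T(336,399)),('top',(-.06,-.14,.012),T(734,353)),('top',(.24,.22,.012),T(306,80)),('top',(.24,-.14,.012),T(686,40)),
('side',(0,.075,.14),S(328,243)),('side',(0,0,.14),S(361,318)),('side',(0,-.075,.14),S(396,397)),
]
p=fit(pump,[.6,0,0,0],True); fit(pump,[.6,0,0],False)
st=[('top',(.065,.03,.006),T(128,378)),('top',(.065,-.03,.006),T(190,360)),('top',(-.065,-.03,.006),T(230,496)),('top',(-.065,.03,.006),T(165,517))]
s=fit(st,[.47,.27,0.2],False)
pl=[('side',(.025,-.006,.126),S(157,58)),('side',(-.025,-.006,.126),S(94,66)),('side',(.025,.006,.126),S(152,43)),('side',(-.025,.006,.126),S(92,50)),
('top',(.025,.006,.126),T(127,401)),('top',(-.025,.006,.126),T(147,460)),('side',(.065,-.03,.006),S(222,178)),('side',(-.065,-.03,.006),S(77,224)),('side',(-.065,.03,.006),S(52,184))]
fit(pl,[.47,.27,0.2,0],True)
fit(pl+st,[.47,.27,0.2],False)
```

```text
[ 0.5956 -0.0633  0.1216 -0.0016]
   top (0, 0.075, 0.14) [0.1 0.2]
   top (0, 0, 0.14) [-0.1  1.7]
   top (0, -0.075, 0.14) [-0.3  1.5]
   top (-0.045, 0.12, 0.1) [-0.1 -0. ]
   top (-0.045, -0.12, 0.1) [ 0.3 -1.5]
   top (0.045, -0.12, 0.1) [-0.2  0.4]
   top (-0.06, 0.22, 0.012) [-0.5 -0.9]
   top (-0.06, -0.14, 0.012) [-0.3 -0.4]
   top (0.24, 0.22, 0.012) [-0.5 -1.2]
   top (0.24, -0.14, 0.012) [-1.3 -0.1]
   side (0, 0.075, 0.14) [ 1.4 -1. ]
   side (0, 0, 0.14) [ 0.4 -1.1]
   side (0, -0.075, 0.14) [-0. -1.]
[ 0.5953 -0.0635  0.1219]
   top (0, 0.075, 0.14) [0.1 0.2]
   top (0, 0, 0.14) [-0.1  1.9]
   top (0, -0.075, 0.14) [-0.3  1.7]
   top (-0.045, 0.12, 0.1) [-0.1  0. ]
   top (-0.045, -0.12, 0.1) [ 0.3 -1.3]
   top (0.045, -0.12, 0.1) [-0.3  0.6]
   top (-0.06, 0.22, 0.012) [-0.4 -1. ]
   top (-0.06, -0.14, 0.012) [-0.3 -0.2]
   top (0.24, 0.22, 0.012) [-0.6 -1.2]
   top (0.24, -0.14, 0.012) [-1.5 -0. ]
   side (0, 0.075, 0.14) [ 0.9 -1.1]
   side (0, 0, 0.14) [-0.1 -1.2]
   side (0, -0.075, 0.14) [-0.4 -1.1]
[0.4735 0.2859 0.317 ]
   top (0.065, 0.03, 0.006) [ 0.  -0.5]
 
[... 405 characters left out ...]
-0.5 -0.6]
   side (0.065, -0.03, 0.006) [-0.3  0.5]
   side (-0.065, -0.03, 0.006) [ 0.3 -0.6]
   side (-0.065, 0.03, 0.006) [ 0.1 -1.5]
[0.4742 0.2849 0.3178]
   side (0.025, -0.006, 0.126) [-2.1 -0.3]
   side (-0.025, -0.006, 0.126) [0.3 0.3]
   side (0.025, 0.006, 0.126) [-0.2 -0.7]
   side (-0.025, 0.006, 0.126) [ 2.4 -0.7]
   top (0.025, 0.006, 0.126) [-0.7 -0.1]
   top (-0.025, 0.006, 0.126) [-0.3 -1.3]
   side (0.065, -0.03, 0.006) [-0.4  0.3]
   side (-0.065, -0.03, 0.006) [ 0.  -0.9]
   side (-0.065, 0.03, 0.006) [-0.2 -1.6]
   top (0.065, 0.03, 0.006) [-0.2 -0.1]
   top (0.065, -0.03, 0.006) [-1.   0.7]
   top (-0.065, -0.03, 0.006) [0.  0.5]
   top (-0.065, 0.03, 0.006) [0.  0.4]
```

```bash
cat >> h.py <<'E'
def go(pos,xyaw,o=None,tilt=None):
    """units of shift and turn from current pose to target TCP pos with tool down, tool-x heading xyaw"""
    o=o or get_obs(); R0=q2R(o['tool_rot']); c,s=np.cos(xyaw),np.sin(xyaw)
    Rt=np.array([[c,s,0],[s,-c,0],[0,0,-1.]])
    if tilt is not None: Rt=Rt@R.from_rotvec(tilt).as_matrix()
    d=R0.T@(np.array(pos)-o['eef_pos'])/.025
    rv=np.degrees(R.from_matrix(R0.T@Rt).as_rotvec())/10
    print('t',round(float(o['t']),2),'shift',np.round(d,3),'turn',np.round(rv,3),'n>=',max(np.linalg.norm(d)/2.5,np.linalg.norm(rv)/1.07))
PUMP=[.5953,-.0635,.1219]; PL=[.4742,.2849,.3178]
def inp(l,f=None):
    f=f or PUMP; c,s=np.cos(f[2]),np.sin(f[2]); return np.array([f[0]+c*l[0]-s*l[1],f[1]+s*l[0]+c*l[1],l[2]])
E
python3 - <<'E'
from h import *
print(inp([0,.19,.03])); go([.474,.285,.30],.318+np.pi/2)
E
```

```text
[0.57219632 0.12509008 0.03      ]
t 1.15 shift [-10.118  14.297   0.157] turn [ 0.    -0.    -3.694] n>= 7.006130629376966
```

Request:
{"name": "apply_moves", "arguments": {
  "moves": [
    [[-2, 2.9, 0], [0, 0, -0.7], 1],
    [[-4, 5.7, 0], [0, 0, -1.5], 1],
    [[-6, 8.6, 0], [0, 0, -2.3], 1],
    [[-8, 11.4, 0], [0, 0, -3], 1],
    [[-10.1, 14.3, 0.15], [0, 0, -3.7], 1],
    [[-10.1, 14.3, 0.15], [0, 0, -3.7], 1],
    [[-10.1, 14.3, 0.15], [0, 0, -3.7], 1],
    [[-10.1, 14.3, 0.15], [0, 0, -3.7], 1],
    [[-10.1, 14.3, 0.15], [0, 0, -3.7], 1],
    [[-10.1, 14.3, 0.15], [0, 0, -3.7], 1],
    [[-10.1, 14.3, 0.15], [0, 0, -3.7], 1]
  ],
  "force": 60
}}

```text
t: 2.52
eef_pos: [0.4734, 0.2867, 0.3001]
tool_rot: [-0.0, 0.585, 0.811, 0.0]
contact_force: [0.2, 0.1, 0.8]
gripper_width: 0.999
```

Run:
```python
from h import *
import pickle
o=get_obs(); print(o['t'],o['eef_pos'],o['tool_rot'],o['joint_vel'].round(3)); c=save('wrist','w1'); pickle.dump((o,c),open('w1.pkl','wb'))
img=c['color'][:,:,::-1].copy()
for l in [(.025,.006,.126),(.025,-.006,.126),(-.025,.006,.126),(-.025,-.006,.126),(.065,.03,.006),(.065,-.03,.006),(-.065,-.03,.006),(-.065,.03,.006)]:
    p=proj(c,inp(l,PL),o)[0]; cv2.circle(img,(int(p[1]),int(p[0])),2,(0,0,255),-1)
for l in [(0,.075,.14),(0,0,.14),(0.042,.1945,.11),(-.042,.1855,.11),(-.042,.1945,.11),(.042,.1855,.11)]:
    p=proj(c,inp(l),o)[0]; cv2.circle(img,(int(p[1]),int(p[0])),2,(0,255,255),-1)
cv2.imwrite('pics/w1o.png',img)
```

```text
2.525 [0.47339707 0.28669777 0.30013751] [-1.89690715e-04  5.84803665e-01  8.11174849e-01  4.94318812e-05] [0.002 0.003 0.005 0.002 0.001 0.001 0.002]
```

View pics/w1o.png

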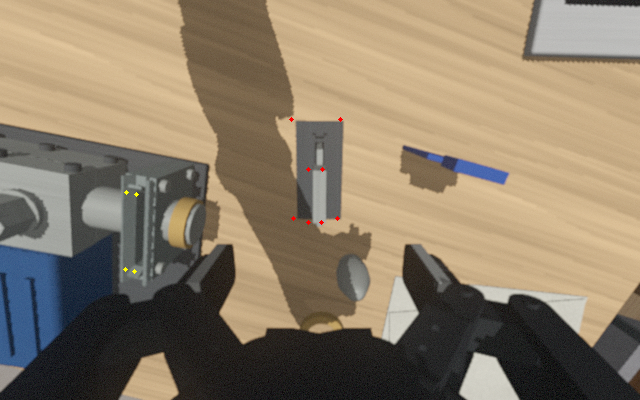

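Run:
```python
import cv2
i=cv2.imread('pics/w1.png'); 
cv2.imwrite('pics/w1a.png',cv2.resize(i[110:230,270:370],None,fx=5,fy=5,interpolation=cv2.INTER_CUBIC))
cv2.imwrite('pics/w1b.png',cv2.resize(i[120:300,60:220],None,fx=3.3,fy=3.3,interpolation=cv2.INTER_CUBIC))
```

```text
(no output)
```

View pics/w1a.png

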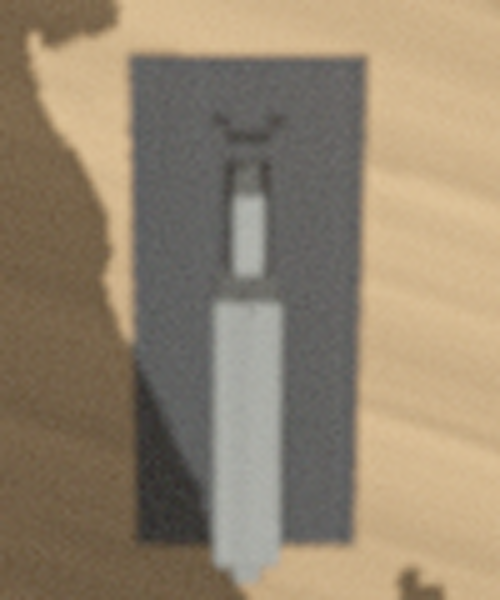

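View pics/w1b.png

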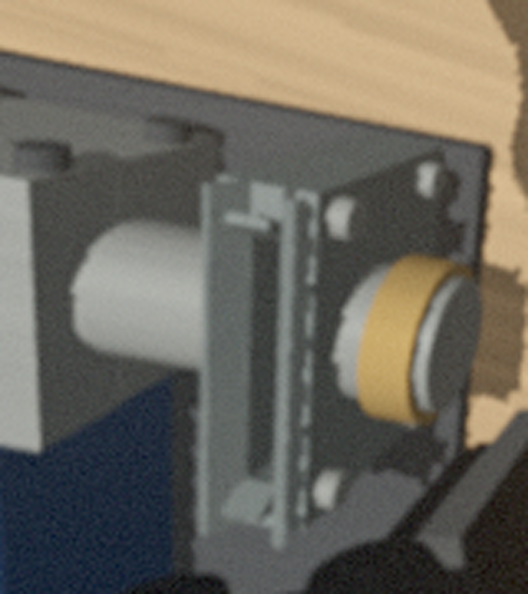

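Run:
```python
from h import *
import pickle
from scipy.optimize import least_squares
o,c=pickle.load(open('w1.pkl','rb'))
C=lambda u,v:(110+v/5,270+u/5)
obs=[((-.025,-.006,.126),C(213,300)),((-.025,.006,.126),C(282,300)),((.025,-.006,.126),C(212,566)),((.025,.006,.126),C(281,566)),
((-.065,-.03,.006),C(131,55)),((-.065,.03,.006),C(366,55)),((.065,-.03,.006),C(138,545)),((.065,.03,.006),C(355,545))]
def f(p): return np.ravel([proj(c,inp(l,p[:3])+[0,0,p[3] if l[2]>.1 else 0],o)[0]-px for l,px in obs])
for sub in (None,4):
    if sub: 
        ob=obs; obs=ob[:4]; r=least_squares(lambda p:np.r_[f(np.r_[p,0])],PL); print(r.x, f(np.r_[r.x,0]).reshape(-1,2).round(1)); obs=ob[4:];r=least_squares(lambda p:np.r_[f(np.r_[p,0])],PL); print(r.x, f(np.r_[r.x,0]).reshape(-1,2).round(1))
    else: r=least_squares(f,PL+[0]); print(r.x, f(r.x).reshape(-1,2).round(1))
# view for slot: camera above slot, tool x heading .122+pi/2
go(inp([-.0,.19,.30]),.122+np.pi/2)
```

```text
Traceback (most recent call last):
  File "h.py", line 39, in inp
    f=f or PUMP; c,s=np.cos(f[2]),np.sin(f[2]); return np.array([f[0]+c*l[0]-s*l[1],f[1]+s*l[0]+c*l[1],l[2]])
      ^^^^^^^^^
ValueError: The truth value of an array with more than one element is ambiguous. Use a.any() or a.all()
```

```bash
sed -i 's/f=f or PUMP;/f=PUMP if f is None else f;/' h.py
python3 - <<'E'
from h import *
import pickle
from scipy.optimize import least_squares
o,c=pickle.load(open('w1.pkl','rb'))
C=lambda u,v:(110+v/5,270+u/5)
obs=[((-.025,-.006,.126),C(213,300)),((-.025,.006,.126),C(282,300)),((.025,-.006,.126),C(212,566)),((.025,.006,.126),C(281,566)),
((-.065,-.03,.006),C(131,55)),((-.065,.03,.006),C(366,55)),((.065,-.03,.006),C(138,545)),((.065,.03,.006),C(355,545))]
def f(p): return np.ravel([proj(c,inp(l,p[:3])+[0,0,p[3] if l[2]>.1 else 0],o)[0]-px for l,px in obs])
r=least_squares(f,PL+[0]); print(r.x, f(r.x).reshape(-1,2).round(1).tolist())
ob=obs
for obs in (ob[:4],ob[4:]):
  r=least_squares(lambda p:f(np.r_[p,0]),PL); print(r.x, f(np.r_[r.x,0]).reshape(-1,2).round(1).tolist())
go(inp([0,.19,.30]),.122+np.pi/2)
E
```

```text
[ 0.47424909  0.28920566  0.31982681 -0.00302317] [[0.0, 0.3], [0.1, 0.2], [-0.0, 0.7], [0.0, -0.2], [-0.4, -1.1], [-0.2, 0.3], [0.3, -0.6], [0.3, -0.1]]
[0.47350253 0.28870748 0.32012713] [[-0.3, -0.0], [-0.3, 0.0], [0.3, 0.4], [0.3, -0.4]]
[0.47415291 0.28965596 0.32014163] [[-0.3, -0.7], [-0.2, 0.7], [0.3, -0.2], [0.4, 0.3]]
t 2.58 shift [-7.370e+00  1.707e+00  3.000e-03] turn [-1.000e-03 -1.000e-03  1.141e+00] n>= 3.026185685439395
```

Request:
{"name": "apply_moves", "arguments": {
  "moves": [
    [[-2, 0.5, 0], [0, 0, 0.4], 1],
    [[-4, 1, 0], [0, 0, 0.8], 1],
    [[-6, 1.5, 0], [0, 0, 1.14], 1],
    [[-7.4, 1.7, 0], [0, 0, 1.14], 1],
    [[-7.4, 1.7, 0], [0, 0, 1.14], 1],
    [[-7.4, 1.7, 0], [0, 0, 1.14], 1],
    [[-7.4, 1.7, 0], [0, 0, 1.14], 1],
    [[-7.4, 1.7, 0], [0, 0, 1.14], 1]
  ]
}}

```text
t: 3.58
eef_pos: [0.5722, 0.1242, 0.3002]
tool_rot: [-0.0, 0.663, 0.749, 0.0]
contact_force: [0.2, 0.4, 0.1]
gripper_width: 0.995
```

Run:
```python
from h import *
import pickle
o=get_obs(); print(o['t'],o['eef_pos'],o['tool_rot'],o['joint_vel'].round(3)); c=save('wrist','w2'); pickle.dump((o,c),open('w2.pkl','wb'))
i=c['color'][:,:,::-1]
cv2.imwrite('pics/w2a.png',cv2.resize(i[110:250,250:390],None,fx=4.2,fy=4.2,interpolation=cv2.INTER_CUBIC))
```

```text
3.575 [0.57220278 0.12424238 0.30017372] [-1.58326414e-04  6.62698988e-01  7.48885847e-01  1.16384853e-04] [ 0.003  0.001  0.005 -0.001  0.001 -0.001  0.   ]
```

View pics/w2.png

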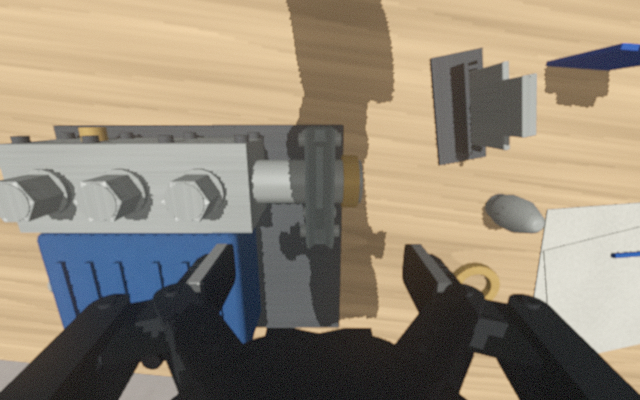

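View pics/w2a.png

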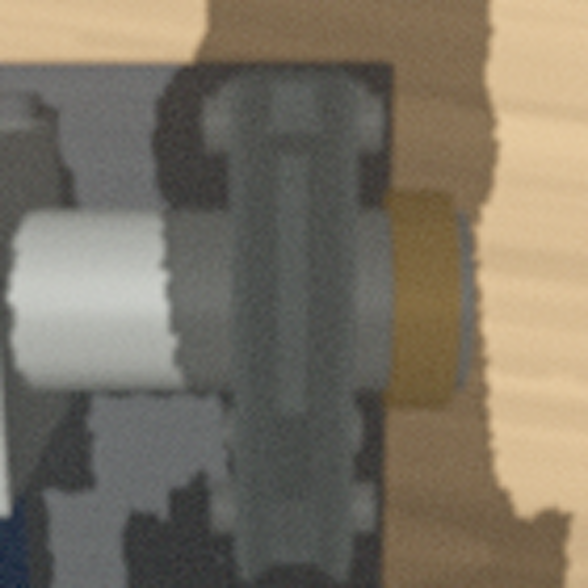

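Run:
```python
from h import *
import pickle
o,c=pickle.load(open('w2.pkl','rb'))
i=c['color'][:,:,::-1]
cl=np.clip(i.astype(float)*2.2-60,0,255).astype(np.uint8)
cv2.imwrite('pics/w2b.png',cv2.resize(cl[110:260,270:370],None,fx=4,fy=4,interpolation=cv2.INTER_CUBIC))
cv2.imwrite('pics/w2c.png',cv2.resize(i[120:250,0:270],None,fx=2.96,fy=2.96,interpolation=cv2.INTER_CUBIC))
```

```text
(no output)
```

View pics/w2b.png

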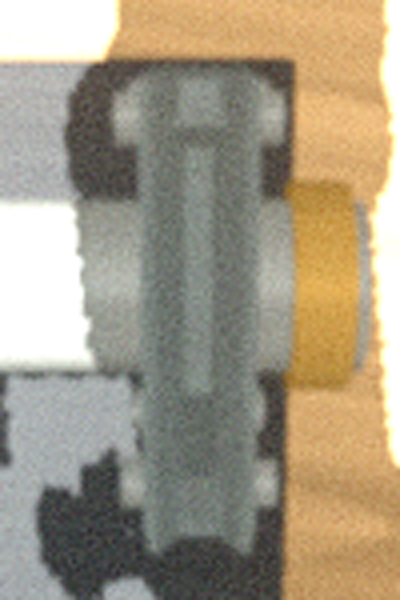

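View pics/w2c.png

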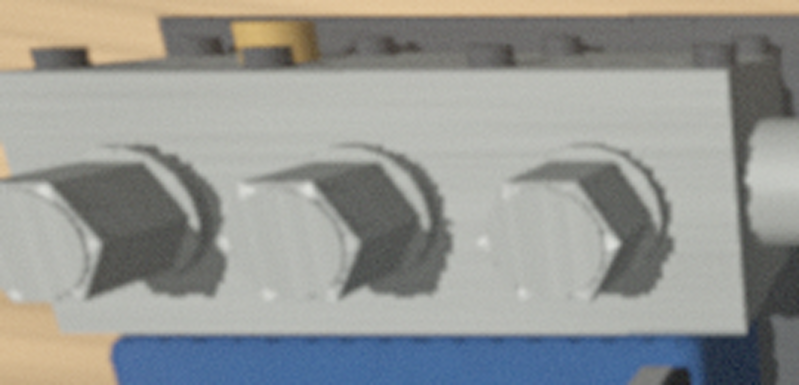

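Run:
```python
from h import *
import pickle
from scipy.optimize import least_squares
o,c=pickle.load(open('w2.pkl','rb'))
B=lambda u,v:(110+v/4,270+u/4)
D=lambda u,v:(120+v/2.96,u/2.96)
obs=[((-.045,.12,.1),D(727,68)),((.045,.12,.1),D(747,333)),((0,.075,.14),D(547,242)),((0,0,.14),D(286.5,243)),((-.06,.22,.012),B(293,62)),((-.06,-.14,.012),D(160,16)),
((0.042,.19,.03),B(201,395))]
def f(p): return np.ravel([proj(c,inp(l,p[:3])+[0,0,p[3] if l[2]>.09 else 0],o)[0]-px for l,px in obs])
r=least_squares(f,PUMP+[0],loss='soft_l1'); print(r.x, f(r.x).reshape(-1,2).round(1).tolist())
r=least_squares(lambda p:f(np.r_[p,0]),PUMP,loss='soft_l1'); print(r.x, f(np.r_[r.x,0]).reshape(-1,2).round(1).tolist())
p=r.x
for z in(.03,): 
  print('slot mid from px', onz(c,B(201,270),z,o), inp([0,.19,.03],p))
  a=onz(c,B(200.5,148),.03,o);b=onz(c,B(201,393),.03,o); print(a,b,np.linalg.norm(a-b),np.arctan2(*(b-a)[1::-1]))
for z in (.03,.05,.07,.1): print(z,[proj(c,inp([x,.19,z],p),o)[0].round(1) for x in(-.042,.042)])
```

```text
[ 5.96055943e-01 -6.11607815e-02  1.24347286e-01 -3.09967814e-04] [[0.8, 0.2], [0.0, -0.2], [0.4, 0.2], [0.2, 0.2], [-1.1, 1.1], [-0.3, -3.2], [-0.5, -0.4]]
[ 0.59598231 -0.0610428   0.12442186] [[0.7, 0.2], [0.1, -0.2], [0.4, 0.2], [0.2, 0.0], [-1.2, 1.2], [-0.4, -3.2], [-0.5, -0.3]]
slot mid from px [0.57480415 0.12813399 0.03      ] [0.5724031  0.12748842 0.03      ]
[0.53820472 0.12339053 0.03      ] [0.61404275 0.13305962 0.03      ] 0.07645193845125187 0.126812435015747
0.03 [array([140.5, 320. ]), array([208.2, 320. ])]
0.05 [array([142. , 320.1]), array([213.5, 320.1])]
0.07 [array([143.8, 320.2]), array([219.4, 320.2])]
0.1 [array([146.8, 320.5]), array([229.8, 320.4])]
```

```bash
sed -i 's/^PUMP=.*/PUMP=[.5960,-.0611,.1243]; PL=[.4740,.289,.3200]/' h.py
python3 - <<'E'
from h import *
go([.474,.289,.30],.32+np.pi/2)
go([.474,.289,.173],.32+np.pi/2)
E
```

```text
t 3.62 shift [ 7.028 -3.101  0.009] turn [ 0.    -0.002 -1.137] n>= 3.0725875608111357
t 3.62 shift [ 7.026 -3.101  5.089] turn [ 0.    -0.002 -1.137] n>= 3.6853513217074565
```

Request:
{"name": "apply_moves", "arguments": {
  "moves": [
    [[2, -0.9, 0], [0, 0, -0.4], 1],
    [[4, -1.8, 0], [0, 0, -0.8], 1],
    [[6, -2.7, 0], [0, 0, -1.14], 1],
    [[7.03, -3.1, 0], [0, 0, -1.14], 1],
    [[7.03, -3.1, 0], [0, 0, -1.14], 1],
    [[7.03, -3.1, 1.5], [0, 0, -1.14], 1],
    [[7.03, -3.1, 3], [0, 0, -1.14], 1],
    [[7.03, -3.1, 4.3], [0, 0, -1.14], 1],
    [[7.03, -3.1, 5.1], [0, 0, -1.14], 1],
    [[7.03, -3.1, 5.1], [0, 0, -1.14], 1],
    [[7.03, -3.1, 5.1], [0, 0, -1.14], 1]
  ]
}}

```text
t: 5.0
eef_pos: [0.4755, 0.2878, 0.1735]
tool_rot: [0.0, 0.586, 0.81, 0.001]
contact_force: [-0.3, -0.0, -0.2]
gripper_width: 0.998
```

Run:
```python
from h import *
go([.474,.289,.173],.32+np.pi/2)
o=get_obs(); print(o['contact_force'])
c=save('wrist','w3'); save('side','s3')
```

```text
t 5.0 shift [ 0.064 -0.044  0.021] turn [ 0.008 -0.    -0.013] n>= 0.031995029083880556
[-0.27247786 -0.00475721 -0.18490482]
```

View pics/w3.png

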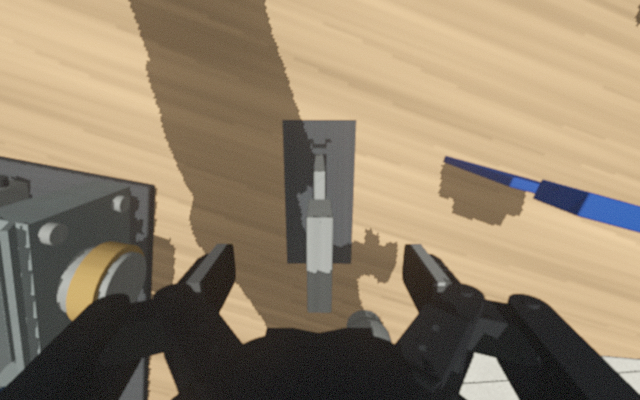

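The lug sits centred between the fingers at column 319, so I'll close.

Request:
{"name": "apply_moves", "arguments": {
  "moves": [
    [[0, 0, 0], [0, 0, 0], 0],
    [[0, 0, 0], [0, 0, 0], -0.6],
    [[0, 0, 0], [0, 0, 0], -1],
    [[0, 0, 0], [0, 0, 0], -1],
    [[0, 0, 0], [0, 0, 0], -1],
    [[0, 0, 0], [0, 0, 0], -1],
    [[0, 0, 0], [0, 0, 0], -1],
    [[0, 0, 0], [0, 0, 0], -1]
  ],
  "force": 60
}}

```text
t: 6.1
eef_pos: [0.4748, 0.2883, 0.1728]
tool_rot: [0.0, 0.586, 0.81, 0.0]
contact_force: [1.1, 0.6, 3.1]
gripper_width: 0.13
```

Run:
```python
from h import *
o=get_obs(); print(o['contact_force'],o['torque'],o['gripper_width'],o['eef_pos'])
c=save('wrist','w4'); 
S=inp([0,.19,0]); print(S)
go([.474,.289,.33],.32+np.pi/2)
```

```text
[1.11262116 0.64837792 3.1203087 ] [-0.07366563 -0.03308409  0.02522281] 0.13036084933879935 [0.47479605 0.2883463  0.17284121]
[0.57244377 0.12743409 0.        ]
t 6.15 shift [ 0.035 -0.019 -6.287] turn [ 0.003 -0.001 -0.006] n>= 2.5147253789306316
```

View pics/w4.png

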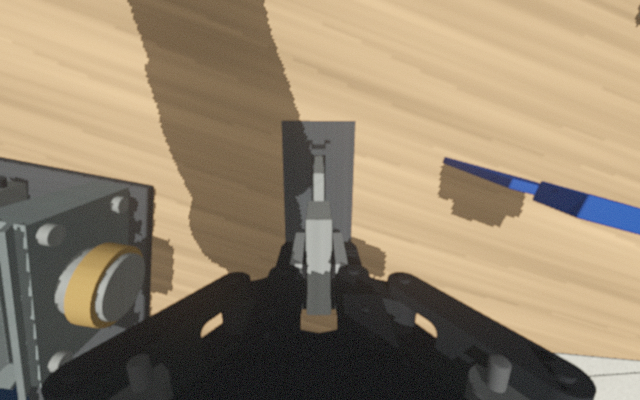

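Run:
```python
from h import *
o=get_obs(); c=read_camera('wrist'); i=c['color'][:,:,::-1]
cv2.imwrite('pics/w4a.png',cv2.resize(i[190:330,270:370],None,fx=4,fy=4,interpolation=cv2.INTER_CUBIC))
Rt=q2R(o['tool_rot'])
for y in (-.026,-.025,-.024,.024,.025,.026):
  p=o['eef_pos']+Rt@np.array([0,y,.1728-.126]); print(y,proj(c,p,o)[0])
for y in (-.041,-.04,-.039):
  p=o['eef_pos']+Rt@np.array([0,y,.1728-.096]); print('blade',y,proj(c,p,o)[0])
```

```text
-0.026 [219.55921172 316.62834188]
-0.025 [221.71221251 316.62980164]
-0.024 [223.8555158  316.63125592]
0.024 [316.43256474 316.69511189]
0.025 [318.16747569 316.69632805]
0.026 [319.89524828 316.69753992]
blade -0.041 [172.30380206 316.90126649]
blade -0.04 [174.18674641 316.90195327]
blade -0.039 [176.06268391 316.90263819]
```

View pics/w4a.png

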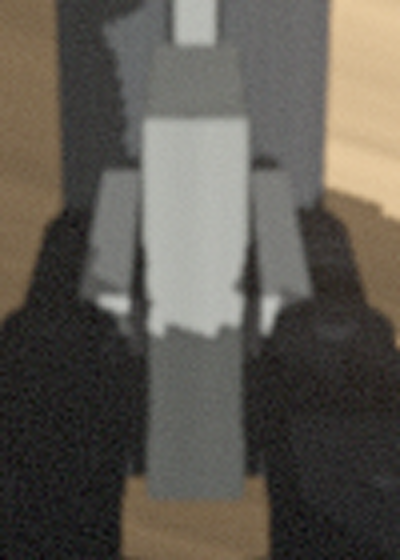

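Run:
```python
from h import *
go([.4748,.2883,.32],.32+np.pi/2)
go([.5739,.1266,.32],.1235+np.pi/2)
```

```text
t 6.2 shift [-0.000e+00  3.000e-03 -5.887e+00] turn [ 0.003 -0.001 -0.006] n>= 2.3546852385371237
t 6.2 shift [-7.385  1.74  -5.887] turn [ 3.000e-03 -1.000e-03  1.119e+00] n>= 3.8413108047124034
```

Request:
{"name": "apply_moves", "arguments": {
  "moves": [
    [[0, 0, -0.5], [0, 0, 0], -1],
    [[0, 0, -1.3], [0, 0, 0], -1],
    [[0, 0, -2.3], [0, 0, 0], -1],
    [[0, 0, -3.5], [0, 0, 0], -1],
    [[0, 0, -4.8], [0, 0, 0], -1],
    [[0, 0, -5.9], [0, 0, 0], -1],
    [[-1.2, 0.3, -5.9], [0, 0, 0.2], -1],
    [[-2.8, 0.7, -5.9], [0, 0, 0.5], -1],
    [[-4.4, 1.1, -5.9], [0, 0, 0.8], -1],
    [[-6, 1.5, -5.9], [0, 0, 1], -1],
    [[-7, 1.7, -5.9], [0, 0, 1.12], -1],
    [[-7.38, 1.74, -5.9], [0, 0, 1.12], -1],
    [[-7.38, 1.74, -5.9], [0, 0, 1.12], -1],
    [[-7.38, 1.74, -5.9], [0, 0, 1.12], -1],
    [[-7.38, 1.74, -5.9], [0, 0, 1.12], -1],
    [[-7.38, 1.74, -5.9], [0, 0, 1.12], -1]
  ]
}}

```text
t: 8.2
eef_pos: [0.5735, 0.1275, 0.3202]
tool_rot: [-0.0, 0.662, 0.75, 0.0]
contact_force: [0.3, 0.0, -4.8]
gripper_width: 0.124
```

Run:
```python
from h import *
import pickle
go([.5739,.1266,.32],.1235+np.pi/2)
o=get_obs(); print(o['contact_force'],o['torque'],o['gripper_width'])
c=save('wrist','w5'); pickle.dump((o,c),open('w5.pkl','wb')); save('side','s5'); save('top','t5')
i=cv2.imread('pics/s5.png'); cv2.imwrite('pics/s5a.png',cv2.resize(i[60:240,220:400],None,fx=3.3,fy=3.3))
```

```text
t 8.2 shift [-0.036  0.013  0.006] turn [-0.    -0.001  0.007] n>= 0.015552911689338028
[ 0.31007388  0.03421476 -4.75168874] [0.04124648 0.00676539 0.0405629 ] 0.12449958443310873
```

View pics/w5.png

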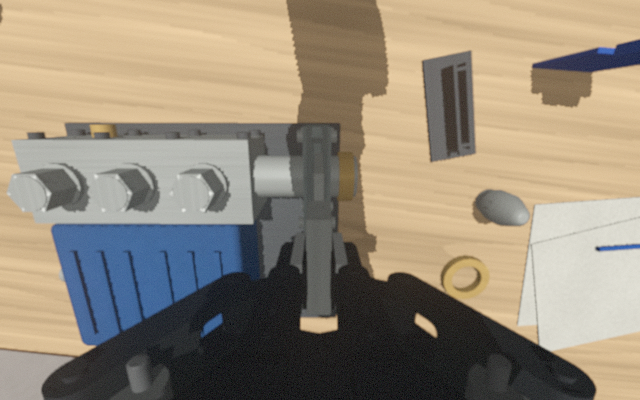

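View pics/s5a.png

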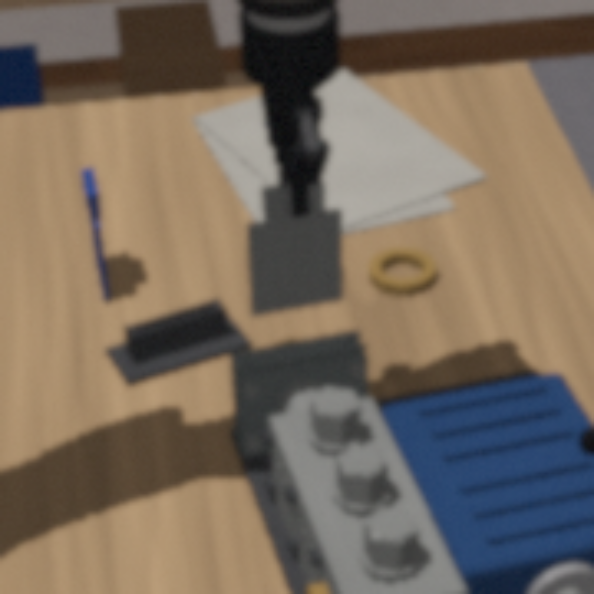

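Request:
{"name": "apply_moves", "arguments": {
  "moves": [
    [[-0.03, 0.01, 0.5], [0, 0, 0], -1],
    [[-0.03, 0.01, 1], [0, 0, 0], -1],
    [[-0.03, 0.01, 1.4], [0, 0, 0], -1],
    [[-0.03, 0.01, 1.7], [0, 0, 0], -1],
    [[-0.03, 0.01, 2], [0, 0, 0], -1],
    [[-0.03, 0.01, 2.3], [0, 0, 0], -1],
    [[-0.03, 0.01, 2.5], [0, 0, 0], -1],
    [[-0.03, 0.01, 2.5], [0, 0, 0], -1]
  ]
}}

```text
t: 9.35
eef_pos: [0.5739, 0.1259, 0.2573]
tool_rot: [-0.0, 0.662, 0.749, -0.0]
contact_force: [0.8, 0.2, -3.9]
gripper_width: 0.128
```

Run:
```python
from h import *
go([.5739,.1266,.1968],.1235+np.pi/2)
o=get_obs(); print(o['contact_force'],o['torque'],o['gripper_width'])
save('wrist','w6'); save('side','s6')
i=cv2.imread('pics/s6.png'); cv2.imwrite('pics/s6a.png',cv2.resize(i[60:240,220:400],None,fx=3.3,fy=3.3))
```

```text
t 9.35 shift [0.026 0.004 2.419] turn [-0.004  0.001 -0.   ] n>= 0.9675529942056309
[ 0.79481561  0.20262156 -3.91174783] [-0.02482551 -0.0028233  -0.01603935] 0.12805837794479935
```

View pics/s6a.png

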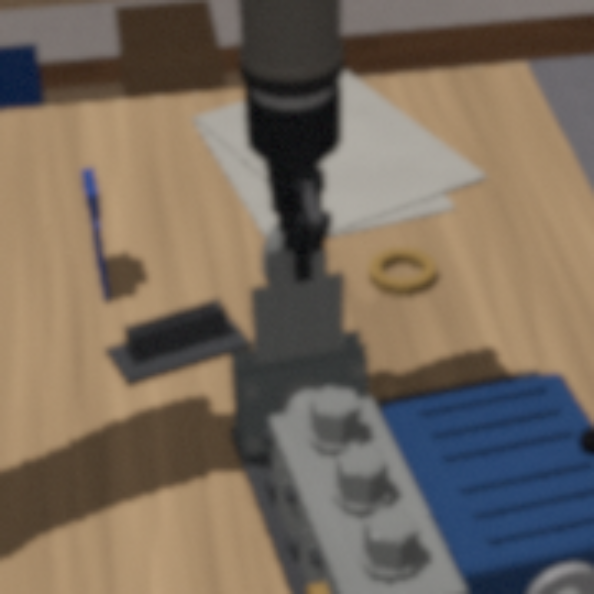

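View pics/w6.png

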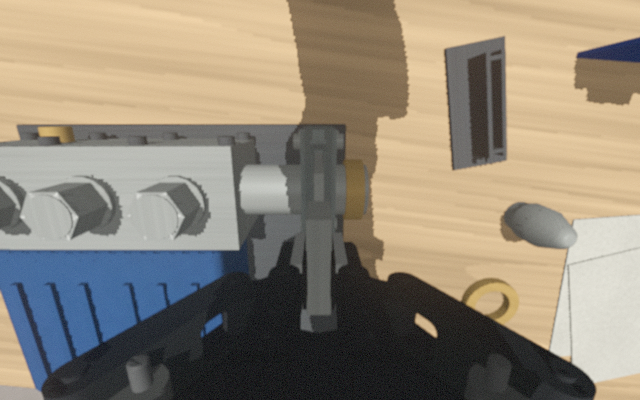

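Request:
{"name": "apply_moves", "arguments": {
  "moves": [
    [[0.01, 0, 0.4], [0, 0, 0], -1],
    [[0.01, 0, 0.9], [0, 0, 0], -1],
    [[0.01, 0, 1.4], [0, 0, 0], -1],
    [[0.01, 0, 1.9], [0, 0, 0], -1],
    [[0.01, 0, 2.2], [0, 0, 0], -1],
    [[0.01, 0, 2.3], [0, 0, 0], -1],
    [[0.01, 0, 2.4], [0, 0, 0], -1],
    [[0.01, 0, 2.44], [0, 0, 0], -1],
    [[0.01, 0, 2.44], [0, 0, 0], -1]
  ]
}}

```text
t: 10.58
eef_pos: [0.5742, 0.1263, 0.1969]
tool_rot: [0.0, 0.662, 0.749, 0.0]
contact_force: [0.0, 0.3, -4.6]
gripper_width: 0.124
```

Run:
```python
from h import *
go([.5739,.1266,.1968],.1235+np.pi/2)
o=get_obs(); print(o['contact_force'],o['torque'],o['gripper_width'],o['eef_pos'])
save('wrist','w7'); save('side','s7')
i=cv2.imread('pics/s7.png'); cv2.imwrite('pics/s7a.png',cv2.resize(i[60:240,220:400],None,fx=3.3,fy=3.3))
```

```text
t 10.57 shift [ 0.015 -0.012  0.006] turn [ 0.004 -0.001 -0.   ] n>= 0.008197847504210059
[ 0.00862363  0.27480095 -4.58650545] [0.00537275 0.04439029 0.05914416] 0.12389222448417257 [0.57424749 0.12625409 0.1969487 ]
```

View pics/s7a.png

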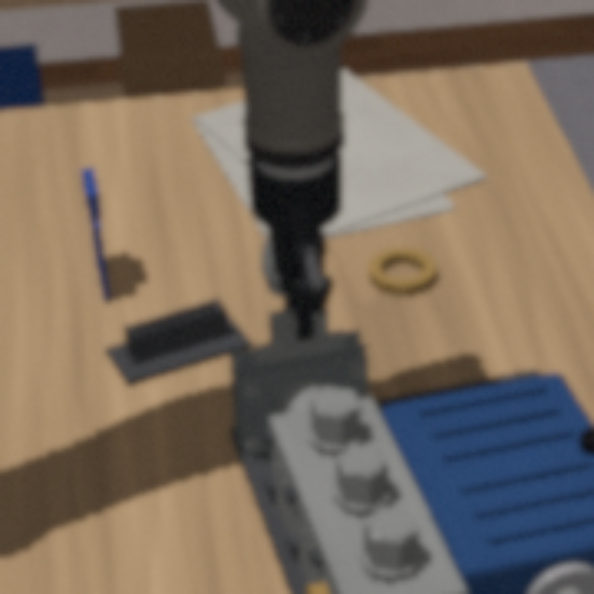

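Request:
{"name": "apply_moves", "arguments": {
  "moves": [
    [[0.01, -0.01, 0.04], [0, 0, 0], -1],
    [[0.01, -0.01, 0.08], [0, 0, 0], -1],
    [[0.01, -0.01, 0.12], [0, 0, 0], -1],
    [[0.01, -0.01, 0.12], [0, 0, 0], -1]
  ]
}}

```text
t: 11.18
eef_pos: [0.5745, 0.1263, 0.1968]
tool_rot: [0.0, 0.662, 0.749, 0.001]
contact_force: [-7.9, -1.4, 20.3]
gripper_width: 0.13
```

Request:
{"name": "apply_moves", "arguments": {
  "moves": [
    [[0, 0, -0.06], [0, 0, 0], -1],
    [[0, 0, -0.1], [0, 0, 0], -0.5],
    [[0, 0, -0.1], [0, 0, 0], 0],
    [[0, 0, -0.1], [0, 0, 0], 0],
    [[0, 0, -0.1], [0, 0, 0], 0],
    [[0, 0, -0.1], [0, 0, 0], 0],
    [[0, 0, -1], [0, 0, 0], 0],
    [[0, 0, -2.5], [0, 0, 0], 0],
    [[0, 0, -4.2], [0, 0, 0], 0],
    [[0, 0, -4.2], [0, 0, 0], 0],
    [[0, 0, -4.2], [0, 0, 0], 0],
    [[0, 0, -4.2], [0, 0, 0], 0]
  ]
}}

```text
t: 12.68
eef_pos: [0.5731, 0.1263, 0.2972]
tool_rot: [-0.001, 0.662, 0.749, -0.001]
contact_force: [0.1, 0.7, 0.3]
gripper_width: 0.502
```

Run:
```python
from h import *
import pickle
o=get_obs(); print(o['t'],o['contact_force'],o['torque'],o['gripper_width'],o['eef_pos'])
c=save('wrist','w8'); pickle.dump((o,c),open('w8.pkl','wb'));save('side','s8')
i=cv2.imread('pics/s8.png'); cv2.imwrite('pics/s8a.png',cv2.resize(i[120:250,260:390],None,fx=4.5,fy=4.5,interpolation=cv2.INTER_CUBIC))
i=cv2.imread('pics/w8.png'); cv2.imwrite('pics/w8a.png',cv2.resize(i[110:250,0:390],None,fx=2,fy=2,interpolation=cv2.INTER_CUBIC))
```

```text
12.675 [0.12138457 0.6501983  0.33071647] [ 0.01428427 -0.02714787  0.02305011] 0.5017832643842668 [0.57305472 0.12631403 0.29718483]
```

View pics/s8a.png

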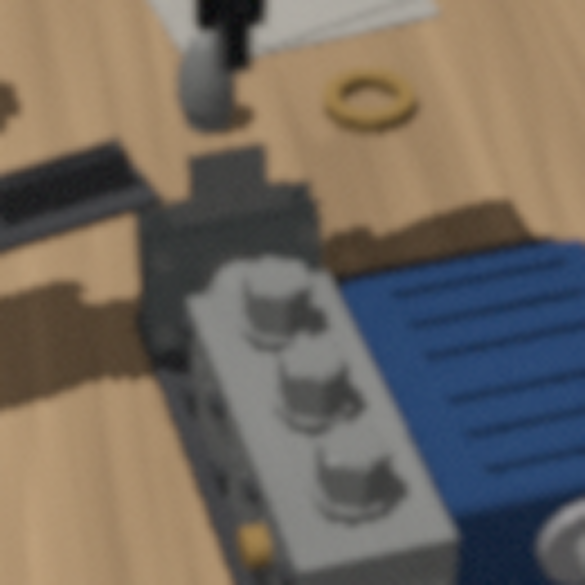

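View pics/w8a.png

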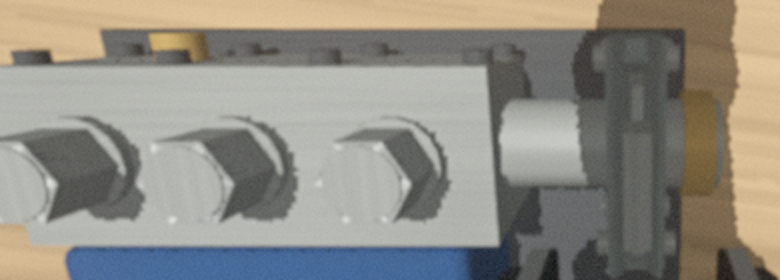

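Run:
```python
from h import *
c=read_camera('side')
for l in [(.025,-.006,.15),(-.025,-.006,.15),(.025,.006,.15),(-.025,.006,.15),(.04,-.003,.12)]:
    p=proj(c,inp([l[0],l[1]+.19,l[2]],[.5957,-.0622,.123]))[0]; print(l,(p[1]-260)*4.5,(p[0]-120)*4.5)
go(inp([-.052,.075,.197]),.1235+np.pi/2)
go(inp([-.052,.0,.197]),.1235+np.pi/2)
go(inp([-.052,-.075,.197]),.1235+np.pi/2)
```

```text
(0.025, -0.006, 0.15) 263.818253112752 151.16267945927217
(-0.025, -0.006, 0.15) 186.3984788167162 165.30093072442278
(0.025, 0.006, 0.15) 258.575394789984 140.4271731735713
(-0.025, 0.006, 0.15) 181.60008134780324 154.40613203725553
(0.04, -0.003, 0.12) 285.9688518789552 182.73745604282692
t 12.82 shift [-4.553 -2.102  4.031] turn [-0.01   0.002  0.   ] n>= 2.573611035127885
t 12.82 shift [-7.553 -2.1    4.032] turn [-0.01   0.002  0.   ] n>= 3.526248515163991
t 12.82 shift [-10.553  -2.097   4.033] turn [-0.01   0.002  0.   ] n>= 4.596235788257655
```

The plate's lug appears where the home pose predicts: corners about (186,160) to (264,147) in the crop. Next are the taps, starting with the left cap.

Request:
{"name": "apply_moves", "arguments": {
  "moves": [
    [[-1.5, -0.7, 0], [0, 0, 0], -1],
    [[-3, -1.4, 0], [0, 0, 0], -1],
    [[-4.55, -2.1, 0], [0, 0, 0], -1],
    [[-4.55, -2.1, 0], [0, 0, 0], -1],
    [[-4.55, -2.1, 1.5], [0, 0, 0], -1],
    [[-4.55, -2.1, 3], [0, 0, 0], -1],
    [[-4.55, -2.1, 4], [0, 0, 0], -1],
    [[-4.55, -2.1, 4], [0, 0, 0], -1],
    [[-4.55, -2.1, 4], [0, 0, 0], -1]
  ]
}}

```text
t: 13.95
eef_pos: [0.5364, 0.0076, 0.1994]
tool_rot: [0.0, 0.662, 0.75, 0.0]
contact_force: [0.7, -1.0, 0.3]
gripper_width: 0.003
```

Run:
```python
from h import *
import pickle
o=get_obs(); print(o['contact_force'],o['gripper_width'],o['eef_pos'])
c=save('wrist','w9'); 
go(inp([-.052,.075,.197]),.1235+np.pi/2)
go(inp([-.029,.075,.197]),.1235+np.pi/2)
```

```text
[ 0.66142418 -0.95235215  0.3429582 ] 0.0029727148402565085 [0.53638709 0.00758686 0.19939107]
t 14.0 shift [-0.017 -0.062  0.111] turn [ 0.011 -0.001  0.001] n>= 0.051087787170355184
t 14.0 shift [-0.016  0.858  0.112] turn [ 0.011 -0.001  0.001] n>= 0.346340456445163
```

View pics/w9.png

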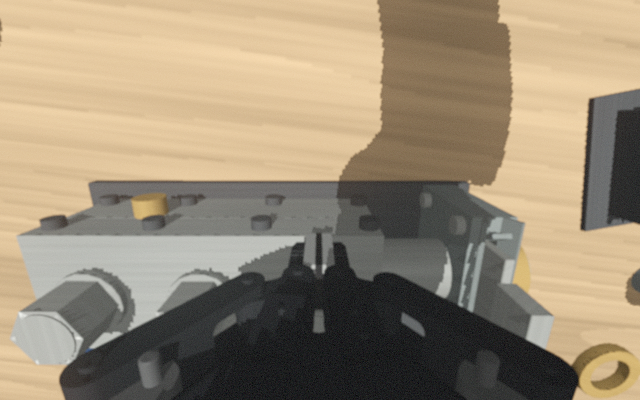

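Request:
{"name": "apply_moves", "arguments": {
  "moves": [
    [[0, 0.4, 0.06], [0, 0, 0], -1],
    [[0, 0.7, 0.06], [0, 0, 0], -1],
    [[0, 0.8, 0.06], [0, 0, 0], -1],
    [[0, 0.85, 0.06], [0, 0, 0], -1],
    [[0, 0.88, 0.06], [0, 0, 0], -1]
  ]
}}

```text
t: 14.62
eef_pos: [0.5572, 0.0097, 0.197]
tool_rot: [-0.0, 0.662, 0.749, -0.0]
contact_force: [-0.7, -0.2, 1.1]
gripper_width: -0.004
```

Request:
{"name": "apply_moves", "arguments": {
  "moves": [
    [[0, 0.03, 0], [0, 0, 0], -1],
    [[0, 0.06, 0], [0, 0, 0], -1],
    [[0, 0.06, 0], [0, 0, 0], -1]
  ]
}}

```text
t: 15.0
eef_pos: [0.5589, 0.01, 0.1971]
tool_rot: [-0.0, 0.662, 0.749, -0.0]
contact_force: [-1.0, -0.1, -0.3]
gripper_width: -0.001
```

Request:
{"name": "apply_moves", "arguments": {
  "moves": [
    [[0, 0.04, 0], [0, 0, 0], -1],
    [[0, 0.08, 0], [0, 0, 0], -1],
    [[0, 0.08, 0], [0, 0, 0], -1]
  ]
}}

```text
t: 15.38
eef_pos: [0.5612, 0.0103, 0.1972]
tool_rot: [0.0, 0.662, 0.749, 0.0]
contact_force: [-0.4, -0.9, 1.0]
gripper_width: -0.0
```

Request:
{"name": "apply_moves", "arguments": {
  "moves": [
    [[0, 0.04, 0], [0, 0, 0], -1],
    [[0, 0.08, 0], [0, 0, 0], -1],
    [[0, 0.08, 0], [0, 0, 0], -1]
  ]
}}

```text
t: 15.75
eef_pos: [0.5628, 0.0105, 0.1971]
tool_rot: [-0.0, 0.662, 0.749, -0.0]
contact_force: [-2.9, -0.7, 2.3]
gripper_width: -0.0
```

Request:
{"name": "apply_moves", "arguments": {
  "moves": [
    [[0, 0.04, 0], [0, 0, 0], -1],
    [[0, 0.08, 0], [0, 0, 0], -1],
    [[0, 0.08, 0], [0, 0, 0], -1]
  ]
}}

```text
t: 16.12
eef_pos: [0.5636, 0.0105, 0.197]
tool_rot: [-0.001, 0.662, 0.749, -0.001]
contact_force: [-6.0, -0.3, 6.1]
gripper_width: 0.002
```

Run:
```python
from h import *
o=get_obs(); print(o['t'],o['contact_force'],o['eef_pos'])
save('side','s10')
i=cv2.imread('pics/s10.png'); cv2.imwrite('pics/s10a.png',cv2.resize(i[120:250,260:390],None,fx=4.5,fy=4.5,interpolation=cv2.INTER_CUBIC))
```

```text
16.125 [-5.97454072 -0.31116428  6.0583118 ] [0.56361995 0.01051502 0.19695534]
```

View pics/s10a.png

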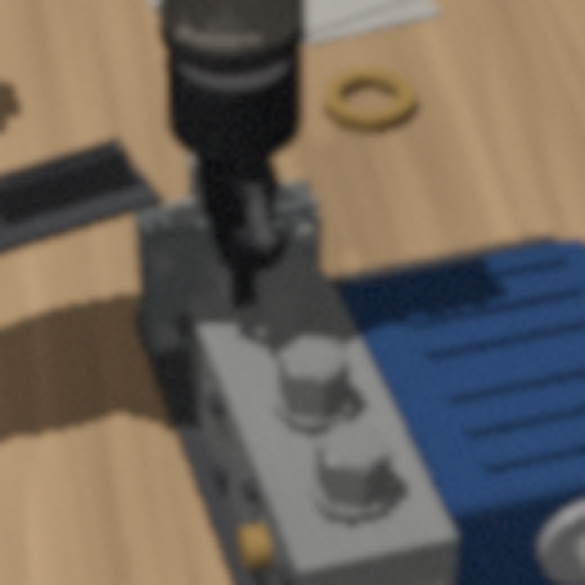

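Run:
```python
import cv2,numpy as np
i=cv2.imread('pics/s10.png').astype(float); i=np.clip((i-30)*3.0,0,255).astype(np.uint8)
j=cv2.imread('pics/s8.png')
f=lambda i:cv2.resize(i[165:225,290:350],None,fx=6.6,fy=6.6,interpolation=cv2.INTER_CUBIC)
cv2.imwrite('pics/s10b.png',np.hstack([f(i),f(j)]))
```

```text
(no output)
```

View pics/s10b.png

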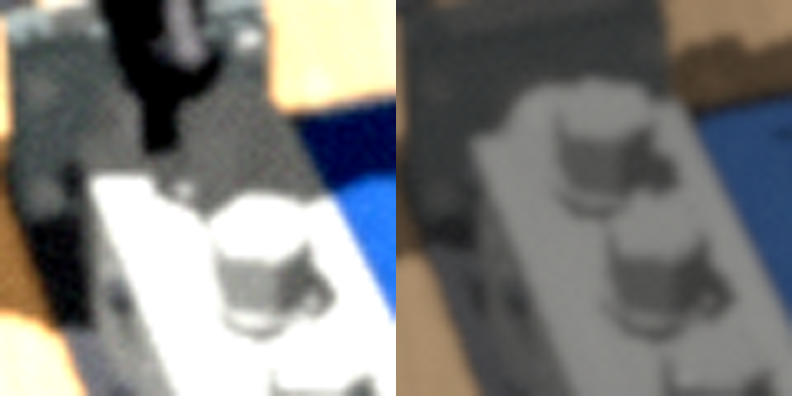

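Run:
```python
import cv2,numpy as np
f=lambda i:cv2.resize(i[150:215,290:350],None,fx=9,fy=9,interpolation=cv2.INTER_CUBIC)
i=cv2.imread('pics/s10.png').astype(float); i=np.clip((f(i)-40)*4.5,0,255).astype(np.uint8)
cv2.imwrite('pics/s10c.png',i)
```

```text
(no output)
```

View pics/s10c.png

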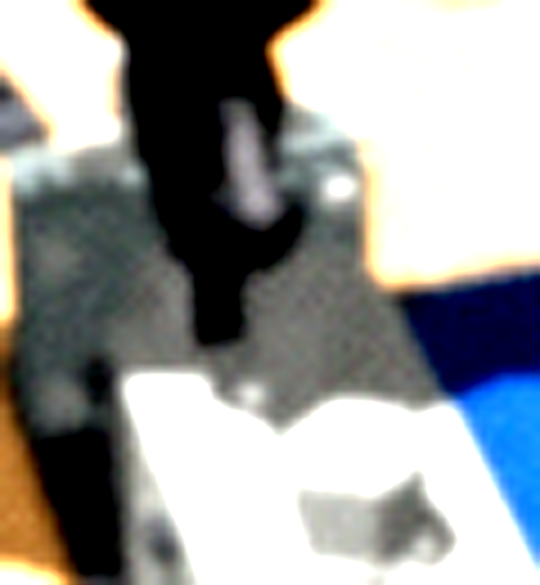

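Run:
```python
from h import *
o=get_obs(); print(o['t'],o['contact_force'],o['eef_pos'])
f=lambda i:cv2.resize(i[150:300,150:480],None,fx=2.4,fy=2.4,interpolation=cv2.INTER_CUBIC)
c=save('wrist','w10'); cv2.imwrite('pics/w10a.png',np.clip(f(c['color'][:,:,::-1].astype(float))*2,0,255))
c=save('top','t10')
cv2.imwrite('pics/t10a.png',np.clip(cv2.resize(c['color'][130:230,260:430,::-1],None,fx=4.5,fy=4.5,interpolation=cv2.INTER_CUBIC).astype(float)*2,0,255))
```

```text
16.175 [-6.47905142 -0.33567073  6.71492668] [0.56361071 0.01052735 0.19695169][ WARN:0@1.651] global loadsave.cpp:1063 imwrite_ Unsupported depth image for selected encoder is fallbacked to CV_8U.
```

View pics/w10a.png

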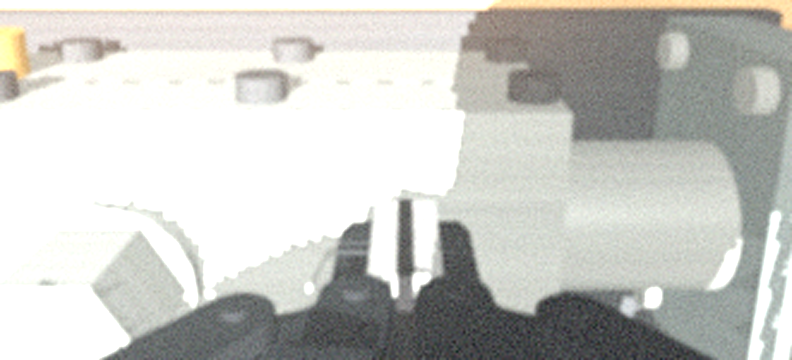

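View pics/t10a.png

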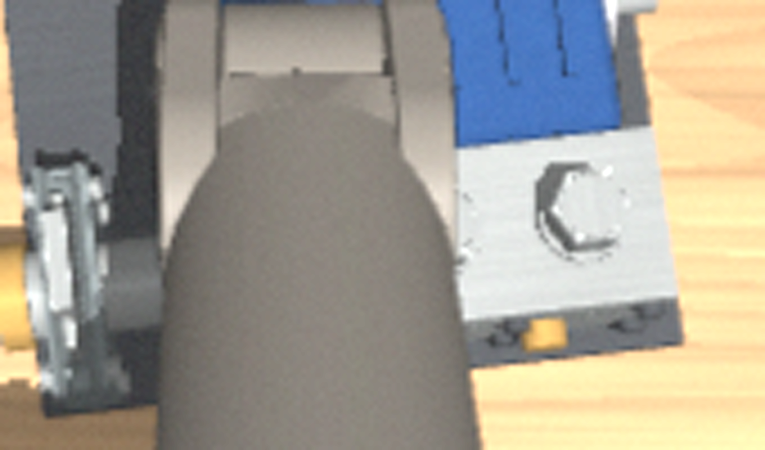

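Request:
{"name": "apply_moves", "arguments": {
  "moves": [
    [[0, -0.5, 0], [0, 0, 0], -1],
    [[0, -1, 0], [0, 0, 0], -1],
    [[0, -1, 0], [0, 0, 0], -1],
    [[-1.5, -1, 0], [0, 0, 0], -1],
    [[-3, -1, 0], [0, 0, 0], -1],
    [[-3, -1, 0], [0, 0, 0], -1],
    [[-3, -0.6, 0], [0, 0, 0], -1],
    [[-3, -0.35, 0], [0, 0, 0], -1],
    [[-3, -0.3, 0], [0, 0, 0], -1],
    [[-3, -0.3, 0], [0, 0, 0], -1]
  ]
}}

```text
t: 17.52
eef_pos: [0.5666, -0.0638, 0.1968]
tool_rot: [-0.0, 0.662, 0.75, -0.0]
contact_force: [-1.3, -0.1, 0.6]
gripper_width: -0.003
```

Request:
{"name": "apply_moves", "arguments": {
  "moves": [
    [[0, 0.05, 0], [0, 0, 0], -1],
    [[0, 0.1, 0], [0, 0, 0], -1],
    [[0, 0.1, 0], [0, 0, 0], -1]
  ]
}}

```text
t: 17.9
eef_pos: [0.5671, -0.0641, 0.1966]
tool_rot: [-0.002, 0.662, 0.749, -0.001]
contact_force: [-7.7, 2.1, 5.4]
gripper_width: 0.001
```

Request:
{"name": "apply_moves", "arguments": {
  "moves": [
    [[0, 0.05, 0], [0, 0, 0], -1],
    [[0, 0.1, 0], [0, 0, 0], -1],
    [[0, 0.1, 0], [0, 0, 0], -1]
  ]
}}

```text
t: 18.27
eef_pos: [0.5676, -0.0642, 0.1963]
tool_rot: [-0.004, 0.662, 0.749, -0.003]
contact_force: [-14.0, 0.6, 10.7]
gripper_width: 0.002
```

```bash
cat >> h.py <<'E'
def rel():
    o=get_obs(); d=o['eef_pos']-np.array([PUMP[0],PUMP[1],0]); c,s=np.cos(PUMP[2]),np.sin(PUMP[2])
    print('t',o['t'],'pumpframe',np.round([c*d[0]+s*d[1],-s*d[0]+c*d[1],d[2]],4),'F',o['contact_force'].round(1))
E
python3 - <<'E'
from h import *
rel(); save('side','s11')
i=cv2.imread('pics/s11.png'); j=cv2.imread('pics/s8.png')
f=lambda i:cv2.resize(i[165:235,290:360],None,fx=5.6,fy=5.6,interpolation=cv2.INTER_CUBIC)
cv2.imwrite('pics/s11b.png',np.hstack([f(i),f(j)]))
E
```

```text
t 18.275 pumpframe [-0.0286  0.0004  0.1963] F [-14.    0.6  10.7]
```

View pics/s11b.png

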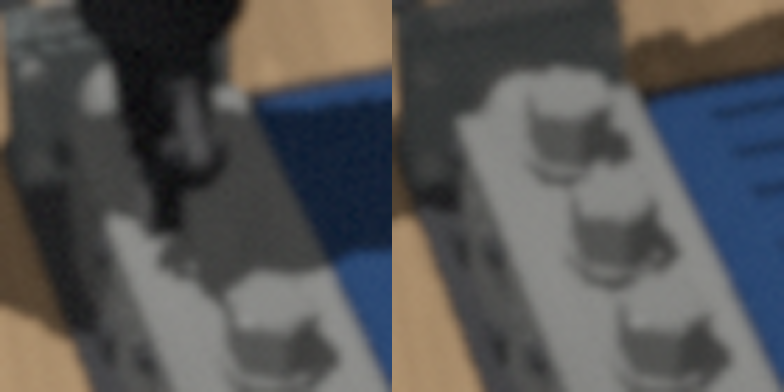

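Request:
{"name": "apply_moves", "arguments": {
  "moves": [
    [[0, -0.5, 0], [0, 0, 0], -1],
    [[0, -1, 0], [0, 0, 0], -1],
    [[0, -1, -1], [0, 0, 0], -0.5],
    [[0, -1, -3], [0, 0, 0], 0],
    [[0, -1, -4], [0, 0, 0], 0],
    [[0, -1, -4], [0, 0, 0], 0.2],
    [[0, -1, -4], [0, 0, 0], 0.2]
  ]
}}

```text
t: 19.2
eef_pos: [0.5464, -0.0671, 0.2965]
tool_rot: [-0.0, 0.662, 0.749, -0.0]
contact_force: [0.2, 0.5, -0.3]
gripper_width: 0.599
```

Run:
```python
from h import *
rel(); o=get_obs(); print(o['q'].round(2),o['gripper_width'])
c=save('wrist','w12'); save('side','s12')
i=cv2.imread('pics/s12.png'); j=cv2.imread('pics/s8.png')
f=lambda i:cv2.resize(i[165:235,290:360],None,fx=5.6,fy=5.6,interpolation=cv2.INTER_CUBIC)
cv2.imwrite('pics/s12b.png',np.hstack([f(i),f(j)]))
go(inp([0,.075,.28]),.1243)
go(inp([0,.075,.28]),.1243+np.pi)
```

```text
t 19.2 pumpframe [-4.990e-02  2.000e-04  2.965e-01] F [ 0.2  0.5 -0.3]
[-0.19  0.28  0.24  1.88 -0.08  0.99  1.78] 0.5986265789359977
t 19.3 shift [2.99  2.003 0.634] turn [-1.000e-02  8.000e-03  8.995e+00] n>= 8.406868850433769
t 19.3 shift [2.99  2.003 0.634] turn [-8.000e-03 -1.000e-02 -9.005e+00] n>= 8.41557131297472
```

View pics/s12b.png

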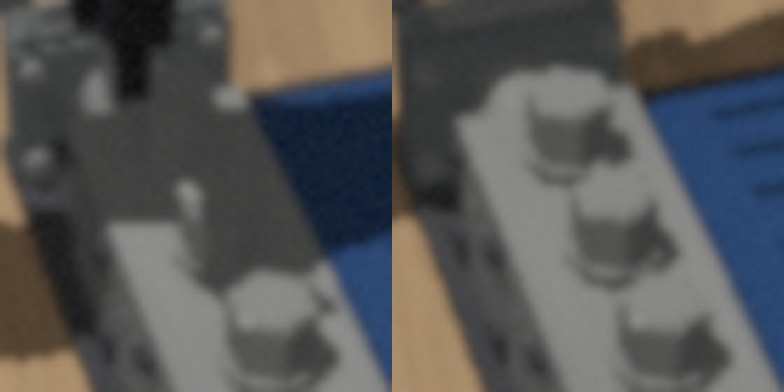

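View pics/w12.png

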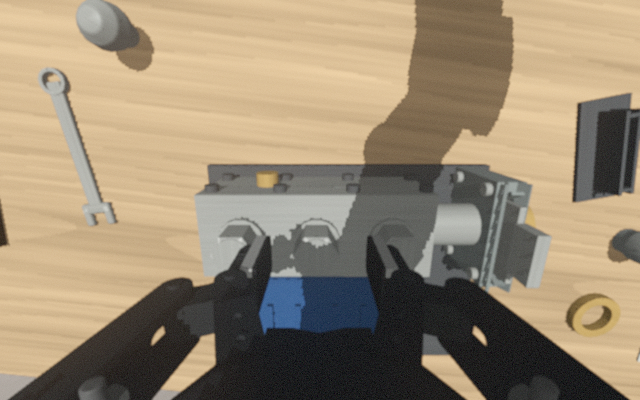

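Request:
{"name": "apply_moves", "arguments": {
  "moves": [
    [[0.4, 0.3, 0.1], [0, 0, 1], 0.2],
    [[0.8, 0.6, 0.2], [0, 0, 2], 0.2],
    [[1.2, 0.9, 0.3], [0, 0, 3], 0.2],
    [[1.6, 1.2, 0.4], [0, 0, 4], 0.2],
    [[2, 1.4, 0.5], [0, 0, 5], 0.2],
    [[2.4, 1.6, 0.6], [0, 0, 6], 0.2],
    [[2.7, 1.8, 0.6], [0, 0, 7], 0.2],
    [[2.95, 2, 0.6], [0, 0, 8], 0.2],
    [[2.95, 2, 0.6], [0, 0, 9], 0.2],
    [[2.95, 2, 0.6], [0, 0, 9], 0.2],
    [[2.95, 2, 0.6], [0, 0, 9], 0.2],
    [[2.95, 2, 0.6], [0, 0, 9], 0.2],
    [[2.95, 2, 0.6], [0, 0, 9], 0.2],
    [[2.95, 2, 0.6], [0, 0, 9], 0.2]
  ]
}}

```text
t: 21.05
eef_pos: [0.5874, 0.0121, 0.2822]
tool_rot: [-0.0, 0.998, 0.062, 0.0]
contact_force: [0.6, -0.2, 0.4]
gripper_width: 0.598
```

Run:
```python
from h import *
import pickle
rel(); o=get_obs(); print(o['q'].round(2),o['gripper_width'])
c=save('wrist','w13'); pickle.dump((o,c),open('w13.pkl','wb'))
i=c['color'][130:250,250:390,::-1]; cv2.imwrite('pics/w13a.png',np.clip(cv2.resize(i,None,fx=5,fy=5,interpolation=cv2.INTER_CUBIC).astype(float)*1.7,0,255).astype(np.uint8))
go(inp([0,.075,.28]),.1243)
print(proj(c,inp([0,.075,.14]),o), proj(c,inp([.018,.075,.14]),o))
```

```text
t 21.05 pumpframe [0.0006 0.0737 0.2822] F [ 0.6 -0.2  0.4]
[-0.53  0.39  0.52  1.82 -0.22  0.99  0.21] 0.5977103042314649
t 21.1 shift [-0.024 -0.048  0.088] turn [-0.001 -0.001 -0.003] n>= 0.04130530194509825
[[208.53167564 316.6652001 ]] [[208.54210317 339.60721199]]
```

View pics/w13.png

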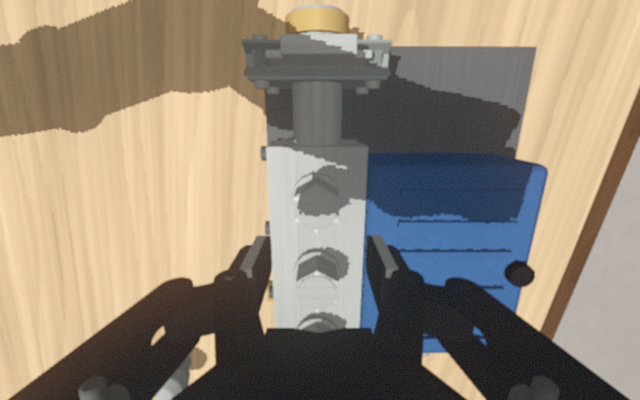

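View pics/w13a.png

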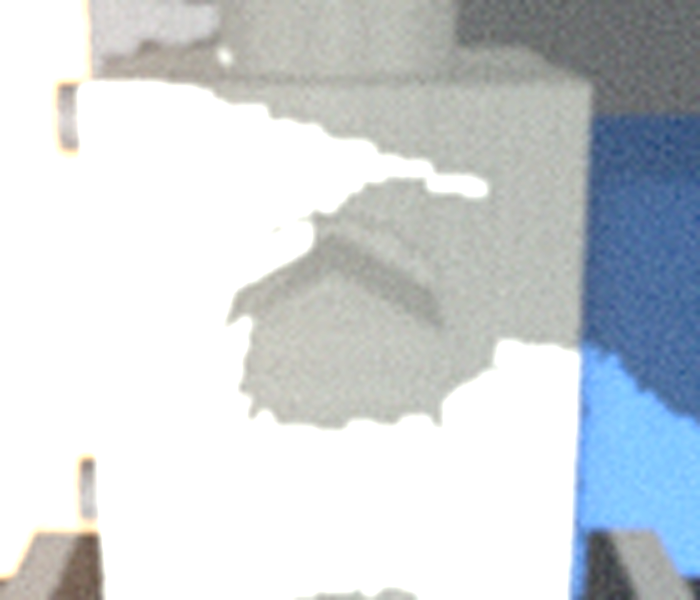

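Request:
{"name": "apply_moves", "arguments": {
  "moves": [
    [[-0.01, -0.02, 1], [0, 0, 0], 0.2],
    [[-0.01, -0.02, 2], [0, 0, 0], 0.2],
    [[-0.01, -0.02, 2.8], [0, 0, 0], 0.2],
    [[-0.01, -0.02, 3.4], [0, 0, 0], 0.2],
    [[-0.01, -0.02, 3.8], [0, 0, 0], 0.2],
    [[-0.01, -0.02, 3.8], [0, 0, 0], 0.2],
    [[-0.01, -0.02, 3.8], [0, 0, 0], 0.2]
  ],
  "force": 60
}}

```text
t: 21.98
eef_pos: [0.5876, 0.0127, 0.1878]
tool_rot: [-0.0, 0.998, 0.062, 0.001]
contact_force: [0.2, 0.3, -0.2]
gripper_width: 0.598
```

Run:
```python
from h import *
rel(); save('wrist','w14'); save('side','s14')
i=cv2.imread('pics/s14.png'); cv2.imwrite('pics/s14b.png',cv2.resize(i[130:250,270:390],None,fx=5,fy=5,interpolation=cv2.INTER_CUBIC))
```

```text
t 21.975 pumpframe [0.0008 0.0742 0.1878] F [ 0.2  0.3 -0.2]
```

View pics/w14.png

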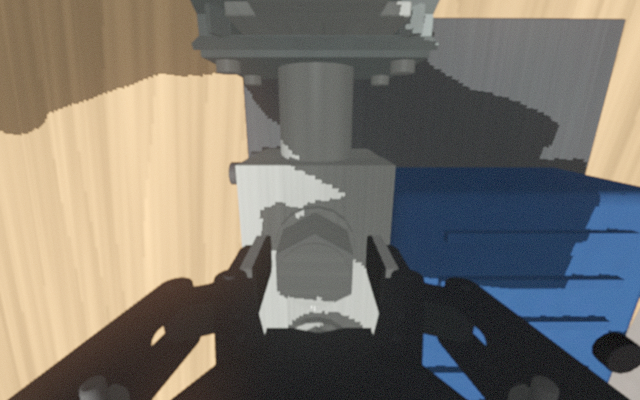

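View pics/s14b.png

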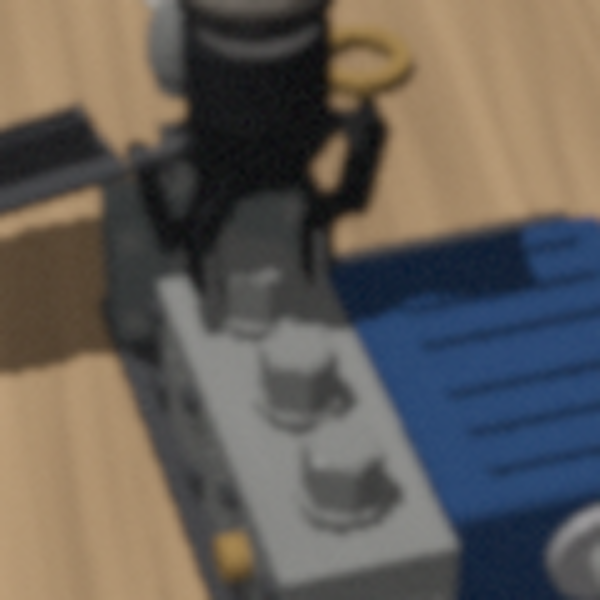

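The left cap's hexagon, columns 277–354, lies between the fingers, so I'll close on it.

Request:
{"name": "apply_moves", "arguments": {
  "moves": [
    [[-0.03, 0, 0], [0, 0, 0], -0.1],
    [[-0.03, 0, 0], [0, 0, 0], -0.3],
    [[-0.03, 0, 0], [0, 0, 0], -1],
    [[-0.03, 0, 0], [0, 0, 0], -1],
    [[-0.03, 0, 0], [0, 0, 0], -1],
    [[-0.03, 0, 0], [0, 0, 0], -1]
  ]
}}

```text
t: 22.82
eef_pos: [0.5864, 0.0126, 0.1878]
tool_rot: [-0.0, 0.998, 0.062, 0.0]
contact_force: [-3.0, -1.1, 7.2]
gripper_width: 0.41
```

Request:
{"name": "apply_moves", "arguments": {
  "moves": [
    [[0, 0, -0.1], [0, 0, 0], -1],
    [[0, 0, -0.2], [0, 0, 0], -1],
    [[0, 0, -0.3], [0, 0, 0], -1],
    [[0, 0, -0.3], [0, 0, 0], -1]
  ]
}}

```text
t: 23.32
eef_pos: [0.5864, 0.0126, 0.1947]
tool_rot: [0.0, 0.998, 0.062, 0.0]
contact_force: [-0.2, -0.4, -3.8]
gripper_width: 0.408
```

The lift is free at about 4 N, the cap's own weight. That confirms the left cap is the loose one.

Request:
{"name": "apply_moves", "arguments": {
  "moves": [
    [[0, 0, -0.4], [0, 0, 0], -1],
    [[0, 0, -0.9], [0, 0, 0], -1],
    [[0, 0, -1.5], [0, 0, 0], -1],
    [[0, 0, -2.1], [0, 0, 0], -1],
    [[0, 0, -2.7], [0, 0, 0], -1],
    [[0, 0, -3.3], [0, 0, 0], -1],
    [[0, 0, -3.7], [0, 0, 0], -1],
    [[0, 0, -3.9], [0, 0, 0], -1],
    [[0, 0, -3.9], [0, 0, 0], -1],
    [[0, 0, -3.9], [0, 0, 0], -1],
    [[0, 0, -3.9], [0, 0, 0], -1]
  ]
}}

```text
t: 24.7
eef_pos: [0.5862, 0.0126, 0.2916]
tool_rot: [0.0, 0.998, 0.062, -0.0]
contact_force: [0.3, 0.5, -3.9]
gripper_width: 0.408
```

Run:
```python
from h import *
rel(); print(get_obs()['gripper_width']); save('wrist','w15'); save('side','s15')
i=cv2.imread('pics/s15.png'); cv2.imwrite('pics/s15b.png',cv2.resize(i[110:240,250:380],None,fx=4.5,fy=4.5,interpolation=cv2.INTER_CUBIC))
```

```text
t 24.7 pumpframe [-0.0006  0.0744  0.2916] F [ 0.3  0.5 -3.9]
0.4082963532498957
```

View pics/w15.png

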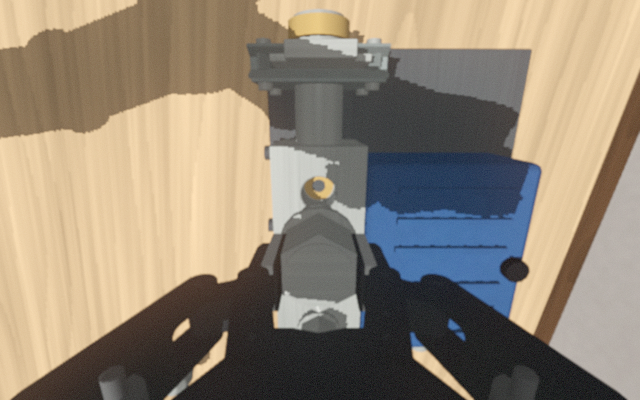

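View pics/s15b.png

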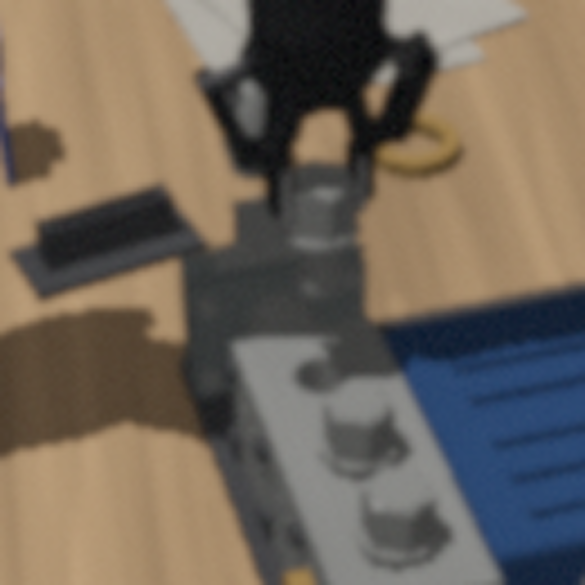

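The wrist view shows the open port with its brass valve at (318,187). The cap is held upright above it, the other two caps are seated and the plate is home.

Run:
```python
from h import *
rel(); print(hand_in())
```

```text
t 24.8 pumpframe [-0.0005  0.0743  0.2918] F [ 0.6  0.8 -4.3]
the job is handed in; nothing more can be done
None
```

The job is handed in at 24.8 s. The plate is home in the slot, and the left cap is held upright above its port; no verdict was reported.

- **Plate:** I took it from the stand and slid it down the slot by hand until it met the floor, at about 20 N upward. Then I let go. The side view matched the predicted home position of the lug to within about 2 pixels.
- **Finding the loose cap:** I tapped the left and middle caps.
  - **Left cap:** it gave about 5 mm more than the middle one before it resisted, so it leaned.
  - **Middle cap:** it was stiff, at 14 N with under 1 mm of give.
  - **Right cap:** I did not tap it, because the left one had already rocked.
- **Lift:** the left cap came straight out with only its own weight, about 4 N, on the gripper. Its foot is about 70 mm above the port mouth, worked out from the gripper's travel, and within about 1 mm of the axis. The opening of 0.41 (about 35 mm) agrees with the 36 mm hexagon.
- **Last pictures:** they show the open port, the other two caps seated, the plate home, and nothing nearby that looked disturbed.

**What disagreed or failed:**
- The fixed cameras and the wrist camera differed by 2–4 mm along y. I used the wrist values, with about 1 mm of correction for the plate.
- The rock of the left cap could not be seen, because the arm hid the cap and its shadow darkened it. I judged it by contact position and force, and the free lift confirmed it.

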